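# Free the jammed lint filter and set the rinsed parts out to dry

## Robot

A 7-joint arm with a two-finger parallel gripper is mounted at the origin on the work surface. World frame = base frame: x ahead of the robot, y to its left, z up, the work surface at z = 0. Lengths are in m, angles in rad, forces in N, time in s.
With the tool pointing down it reaches from about 0.4 to 0.875 m from the base axis. Payload 6.5 kg.
Tool frame: the origin (TCP) lies on the mounting face of the last link; the fingertips stand 166 mm ahead of it and the grasp point (between the pads) lies 147 mm ahead of it; z points along the fingers, y is the line along which they close (so a half turn about z gives the same grasp; the last joint's range is limited). The gripper opens to 88 mm and grips with 3 to 60 N. Pads are 18 mm wide; open, the fingers measure 123 mm over their backs; the gripper's body (75 mm by 187 mm) begins 45 mm behind the grasp point.
Start: joints at [1.192, 0.536, -0.004, 1.538, 0.003, 1.067, -0.071], TCP at [0.2, -0.618, 0.405] pointing down, gripper open.
Joint ranges: [-2.7, 2.7], [-0.37, 2.16], [-1.27, 1.26], [0.24, 2.4], [-1.31, 4.45], [0.19, 1.91], [-2.76, 2.76]. Speed limits (rad/s): [2.39, 2.39, 3.14, 3.14, 3.14, 3.14, 3.14].

## Interface

Orientations are given as [roll, pitch, yaw] about the fixed x, y, z axes, in that order (R = Rz(yaw) Ry(pitch) Rx(roll)).
In Python, from station import arm, eyes gives the robot as it stands.
- The arm moves only by the tool servo_tool, never from a script. Its arguments are lists of equal length, an entry for each row: "gripper": the opening in per cent of the stroke, from 0 (shut) to 100 (fully open); "translation": the shift along the tool's x, y, z in mm, a list of three; "delta_rot": the turn, a rotation vector about the tool's x, y, z in rad, a list of three. In form: {"gripper": [gripper, ...], "translation": [[tx, ty, tz], ...], "delta_rot": [[wx, wy, wz], ...]}. A call has exactly 10 rows; each row shifts and turns the commanded pose from where the row before left it, along the tool's axes as they then stand; what a row does not reach is not made up. A row lasts 1/8 s, in which the tool goes at most 62.5 mm and 10.7 degrees, less where a joint would pass 70% of its speed; a pose out of reach is approached as far as the arm can. A call is refused whole if a number of a shift passes 62.5 or a number of a turn 0.188, either way. A call with a gripper value outside its range is refused whole. The fingers move at their own pace and stop on an object; the grip force is fixed at half the most. Time passes only in rows, so rows that do not move let the fingers close, or fill a call up. It gives the time, the measured TCP pose, the force, the opening and the grip force at its end, in the units of the state.
- arm.state(): the state, without advancing time (a new reading comes with each control period).
- eyes.get_image(name): name is "scene" or "side" or "wrist"; returns a dict with "color" (480x640x3 uint8, red, green, blue), "fx", "fy", "cx", "cy" (pixels), "rvec" (rotation vector, rad) and "tvec" (3), from world to camera coordinates, as OpenCV has them. Camera axes: x right, y down, z forward; pixel columns grow to the right and rows downward; lengths in m; the calibration is good to about 2 mm. The wrist camera is an equidistant fisheye: a pixel r from the principal point sees the ray r / f radians off the axis. A picture is of the moment at which its call begins. There is no depth.
- arm.job_done(): hands the job in; it is judged then, once.
Trained networks look in the newest picture that a camera, given by its name, has taken for a name from the list of things; names that differ only in an ending like _2 or _b are one class to them, and where a whole thing is asked for, a point or a joint stands for the part that bears it (a point fixed in the world has none). Each returns a list of dicts, best first, with "p" (0 to 1); they miss things now and then, are a little off and sometimes report something else, mostly with a low value. They report only what shows in the picture. A call takes as long as a camera call. They do not tell look-alikes from the thing itself.
- eyes.silhouettes(camera, thing): "pixels" (480x640 bool, what is visible of it) and "extent" ([left, top, width, height] in pixels, round what is visible of it).
The state is a dict: "time": time; "joint_pos": joint angles; "joint_velocities": joint speeds; "effort": joint torques, N m; "eef_pos": TCP position; "orientation": TCP orientation; "wrist_force": force on the tool from outside, world axes, zero at the start; "moment": the same for the moment, N m; "finger_gap": finger opening in m; "grip_force": force on a finger pad.
Only numpy, scipy, OpenCV 4.12 (cv2) and the standard library are available. Lean on these libraries where they do the work, as an engineer would, in place of code of your own. Each camera call takes 0.05 s, during which the arm holds its last target. There are 200 camera calls.

## Task

Swing the rinse spout away from over the filter dish, round to its stop on the chute's side. The rinsed lint filter has jammed across the narrow part of the draining chute, under its side lips: push it back up the chute until it lies in the open hopper, then lift it out and lay it flat in the filter dish, ridge up, and stand every dosing cup rim-down, fully home in a pocket of its own in the drying tray. Leave the softener jar, the can and the brush alone.

Things in the scene. Friction and masses are not known exactly. Their poses are not given: they have to be found in the camera images.
- chute: stainless draining chute fixed on the counter, 360 long, origin on the counter below its middle; x = horizontal uphill direction, z up. Its floor rises along +x at 0.245 rad (14 deg) and is 75 above the counter at x = 0. Walls 45 high above the sloping floor, 6 thick. Lower half: narrow channel with lips; upper half: wide open hopper
- chute_throat (a point): mid-line of the chute's floor at its bottom end: rubber blocks 12 long, 24 high stand on either side, leaving a throat 56 wide; below it the chute's end is open (floor ends 6 further down). From here up to chute_edge (164 along the slope) the channel is 116 wide inside
- chute_edge (a point): mid-line of the chute's floor where the narrow channel ends and the hopper begins. All along the channel, down to the throat, a 30 wide, 4 thick lip overhangs from either wall, its underside 24 above the floor, leaving an open slot 56 wide along the middle; the hopper above has no lips
- chute_hopper (a point): middle of the hopper's floor, 90 along the slope above chute_edge; the hopper is 180 wide inside and closed by an end wall 90 further up the slope
- filter_mid (a point): lint filter cassette, grey plastic, 140 g: plate 120 (x) by 66 (y) by 16 (z), this point at its centre; on its top (+z) face stands a gripping ridge 46 long (x), 14 wide (y), 8 to 34 above this point. At first it lies on the channel's floor, skewed about 25 deg, under both lips, its lowest corner mid-slot some 67 downhill of this point. It stays where it is left on the slope
- dish: open white filter dish fixed on the counter, outer 150 (x) by 96 (y) by 19 high, walls and floor 5 thick (inside 140 by 86); origin at the centre of its underside, z up
- spout_hinge (a point): pivot of the rinse spout, on top of a fixed steel post (24 across) beside the dish, 116 above the counter, level with the spout's middle
- spout_tip (a point): free end of the spout, a level steel tube 16 thick, 125 from the pivot, its middle 116 above the counter; at first it hangs across the dish. It turns stiffly (0.05 N m, under 1 N at the tip) about the upright pivot and stays where it is left
- spout (a joint): angle of the spout: 0 to 0.4 at first (over the dish), grows as it swings anticlockwise seen from above, away from the dish towards the chute's side, up to its stop at 1.8
- tray: white drying tray fixed on the counter, plate 86 (x) by 320 (y) by 6 thick, with three square pockets in a row along y; origin at the centre of its underside, z up, x points roughly away from the robot
- pocket0 (a point): centre of the floor of pocket 0 of the tray (6 above the counter, at tray y -100); pocket 62 by 62 inside, square to the tray, rims 4 thick, rising 18 above its floor
- pocket1 (a point): centre of the floor of pocket 1 of the tray (6 above the counter, at tray y 0); pocket 62 by 62 inside, square to the tray, rims 4 thick, rising 18 above its floor
- pocket2 (a point): centre of the floor of pocket 2 of the tray (6 above the counter, at tray y 100); pocket 62 by 62 inside, square to the tray, rims 4 thick, rising 18 above its floor
- cupA_mid (a point): square dosing cup A (may be absent), white plastic, about 60 g, outside 52 (x) by 52 (y) by 75 (z), walls and bottom 4 thick, open at its +z end (the rim); this point is its centre, z points from its bottom to its rim. At the start it lies on one side on the counter, mouth pointing roughly away from the robot.
- cupB_mid (a point): square dosing cup B (may be absent), white plastic, about 60 g, outside 52 (x) by 52 (y) by 75 (z), walls and bottom 4 thick, open at its +z end (the rim); this point is its centre, z points from its bottom to its rim. At the start it lies on one side on the counter, mouth pointing roughly away from the robot.
- cupC_mid (a point): square dosing cup C (may be absent), white plastic, about 60 g, outside 52 (x) by 52 (y) by 75 (z), walls and bottom 4 thick, open at its +z end (the rim); this point is its centre, z points from its bottom to its rim. At the start it lies on one side on the counter, mouth pointing roughly away from the robot.
- cupA: the same cup A: origin at the centre of its bottom's outer face, z towards the rim
- cupB: the same cup B: origin at the centre of its bottom's outer face, z towards the rim
- cupC: the same cup C: origin at the centre of its bottom's outer face, z towards the rim
- filter: the same filter: origin at the centre of the plate's underside
- softener: bystander: blue softener jar 84 across, 110 high, standing beyond the work; origin at its foot
- starch: bystander: white can 66 across, 100 high; origin at its foot
- scrubber: bystander: brush 200 long lying on the counter; origin under its middle
Things that resemble listed ones, but are neither listed nor needed, are in the scene too. Of the things shaped like the part that bears spout_hinge, the bare steel one is meant.

How it is judged:
On the way, in this order (a step that is already met when the one before it is completed fails the run):
1. the filter has been pushed back up: its whole plate lies in the open hopper, still on the chute's floor (x of filter_mid in the frame of chute between 0.076 and 0.15 m and y of filter_mid in the frame of chute between -0.07 and 0.07 m and z of filter_mid in the frame of chute below 0.126 m and angle between filter_mid's own z axis and vertical below 0.33 rad), for 0.2 s.
2. the filter lies flat in the dish, ridge up, let go (x of filter_mid in the frame of dish between -0.014 and 0.014 m and y of filter_mid in the frame of dish between -0.014 and 0.014 m and z of filter_mid in the frame of dish below 0.018 m and angle between filter_mid's own z axis and vertical below 0.1 rad and contact force between filter and the fingers below 0.1 N), for 0.2 s.
At the end, for the whole second after the job is handed in: The spout is swung round to within 0.2 rad of its stop, the filter lies flat in the dish, ridge up (centre within 14 mm each way), and every cup present stands rim-down at rest on the floor of one of the pockets (centre within 12 mm, within 7 degrees of upright), nothing held (all of step 2 and value of joint spout above 1.6 rad and linear speed of each of filter, cupA, cupB, cupC below 0.02 m/s and angle between each of cupA_mid, cupB_mid, cupC_mid's own z axis and vertical above 3.02 rad and z of each of cupA_mid, cupB_mid, cupC_mid in the frame of tray below 0.05 m and (horizontal distance between cupA_mid and pocket0 below 0.012 m or horizontal distance between cupA_mid and pocket1 below 0.012 m or horizontal distance between cupA_mid and pocket2 below 0.012 m) and (horizontal distance between cupB_mid and pocket0 below 0.012 m or horizontal distance between cupB_mid and pocket1 below 0.012 m or horizontal distance between cupB_mid and pocket2 below 0.012 m) and (horizontal distance between cupC_mid and pocket0 below 0.012 m or horizontal distance between cupC_mid and pocket1 below 0.012 m or horizontal distance between cupC_mid and pocket2 below 0.012 m)); the robot touches nothing.
It fails at once if the softener is moved more than 3 cm (distance of softener from where it was at the start of the episode above 0.03 m).
It fails at once if the starch is moved more than 3 cm (distance of starch from where it was at the start of the episode above 0.03 m).
It fails at once if the scrubber is moved more than 3 cm (distance of scrubber from where it was at the start of the episode above 0.03 m).
Of cupA, cupB, cupC only 2 to 3 are there at a start; the rules pass over those that are not, and their reading is None.
At some moment in a run one of cupA, cupB, cupC may be knocked a few centimetres aside while the robot is not near it.
It also fails if it takes over 210 s, if anything falls off the work surface, if the arm or the gripper's body presses on something with over 40 N, if the wrist force passes 120 N, or if a joint passes its speed limit or range.

## Working session

There is one attempt and no reset: what is moved stays moved. The work goes in short steps, Python scripts to look and compute and a tool call to move; the robot and the scene stay as the last step left them, time stands still between calls to the robot, and variables do not carry over. Pictures are saved under pics/ and viewed, at most 14 in all, crops included, and the job is handed in when it is done.

Besides the shell and the picture viewer there is one more tool, called after "Emit:" by a JSON object that holds its "op" and its "data", one argument or row to a line. servo_tool: Moves the arm, as the interface text tells. Its arguments: {"type":"object","properties":{"gripper":{"type":"array"},"translation":{"type":"array"},"delta_rot":{"type":"array"}},"required":["gripper","translation","delta_rot"]}

```bash
mkdir -p pics; ls; cat > h.py <<'E'
import numpy as np,cv2
from station import arm,eyes
def cam(n):
    d=eyes.get_image(n); R=cv2.Rodrigues(np.array(d['rvec'],float))[0]; return d,R,np.array(d['tvec'],float).ravel()
def save(d,f,crop=None,s=1):
    im=d['color'][:,:,::-1]
    if crop: x,y,w,h=crop; im=im[y:y+h,x:x+w]
    if s!=1: im=cv2.resize(im,None,fx=s,fy=s,interpolation=cv2.INTER_CUBIC)
    cv2.imwrite('pics/'+f,im)
def ray(c,uv,fish=False):
    d,R,t=c; uv=np.atleast_2d(uv).astype(float)
    x=(uv[:,0]-d['cx'])/d['fx']; y=(uv[:,1]-d['cy'])/d['fy']
    if fish:
        r=np.hypot(x,y)+1e-12; v=np.c_[x/r*np.sin(r),y/r*np.sin(r),np.cos(r)]
    else: v=np.c_[x,y,np.ones_like(x)]
    return -R.T@t, v@R
def atz(c,uv,z,fish=False):
    o,v=ray(c,uv,fish); return o+v*((z-o[2])/v[:,2])[:,None]
def proj(c,P,fish=False):
    d,R,t=c; p=np.atleast_2d(P)@R.T+t
    if fish:
        rr=np.hypot(p[:,0],p[:,1])+1e-12; th=np.arctan2(rr,p[:,2]); a=p[:,0]/rr*th; b=p[:,1]/rr*th
    else: a=p[:,0]/p[:,2]; b=p[:,1]/p[:,2]
    return np.c_[a*d['fx']+d['cx'],b*d['fy']+d['cy']]
E
python3 - <<'E'
from h import *
for n in ['scene','side']:
    c=cam(n); save(c[0],n+'0.png'); print(n,-c[1].T@c[2],c[1][2],c[0]['fx'])
    for t in ['chute','filter','dish','spout_hinge','spout_tip','tray','cupA','cupB','cupC','softener','starch','scrubber']:
        for s in eyes.silhouettes(n,t):
            m=s['pixels']; ys,xs=np.nonzero(m); print(t,round(s['p'],2),s['extent'],xs.mean().round(),ys.mean().round()) if len(xs) else 0
print(arm.state())
E
```

```text
pics
scene [ 1.49492437 -0.37711166  0.76860124] [-0.77193875  0.2984959  -0.5612582 ] 534.0196691637933
chute 0.98 [88.5, 227.9, 185.6, 109.3] 166.0 269.0
chute 0.75 [327.7, 229.6, 35.1, 32.0] 346.0 244.0
filter 0.89 [191.5, 254.5, 60.1, 16.4] 221.0 265.0
dish 0.93 [280.4, 254.4, 60.0, 46.8] 308.0 275.0
spout_hinge 0.81 [292.9, 240.6, 26.4, 87.6] 307.0 291.0
spout_hinge 0.78 [213.2, 191.5, 13.1, 50.3] 219.0 218.0
spout_hinge 0.69 [103.2, 195.9, 40.9, 34.9] 122.0 213.0
spout_tip 0.67 [105.6, 195.2, 39.7, 32.3] 121.0 213.0
spout_tip 0.66 [300.7, 238.1, 16.2, 45.9] 309.0 265.0
spout_tip 0.63 [209.6, 190.0, 14.9, 37.6] 219.0 211.0
tray 0.81 [390.4, 233.8, 94.1, 68.9] 435.0 263.0
tray 0.45 [326.3, 229.6, 36.5, 31.3] 346.0 244.0
cupA 0.77 [328.0, 229.1, 37.5, 33.1] 345.0 245.0
cupC 0.3 [315.1, 284.6, 44.0, 69.7] 337.0 318.0
cupC 0.24 [396.7, 195.7, 34.8, 34.9] 413.0 213.0
softener 0.96 [314.7, 284.7, 43.6, 67.3] 337.0 318.0
softener 0.27 [385.8, 228.1, 98.3, 73.6] 435.0 263.0
starch 0.69 [371.1, 279.4, 36.4, 54.6] 389.0 307.0
scrubber 0.63 [181.0, 331.3, 102.3, 23.1] 238.0 342.0
side [0.3
[... 1224 characters left out ...]
9971,  0.53639734, -0.00443412,  1.53789719,  0.0025812 ,
        1.0673122 , -0.0711541 ]), 'joint_velocities': array([-2.17280664e-03, -7.37638627e-04, -2.17337412e-04, -8.47002979e-05,
       -2.11395253e-05, -3.20105552e-04,  1.47542958e-04]), 'effort': array([ 2.35290499e-04, -5.70889127e+01,  9.89995077e-01, -2.51911801e+01,
       -5.62894146e-02,  1.08984727e-02,  1.43663181e-05]), 'eef_pos': array([ 0.20004015, -0.61844283,  0.40471838]), 'orientation': array([-3.14158397e+00, -4.53395663e-06,  3.12899288e-01]), 'wrist_force': array([-0.46048454, -0.00773858, -0.38281371]), 'moment': array([-0.02739538, -0.01322447,  0.00906265]), 'grip_force': 0.0, 'finger_gap': 0.0880456946088185}
```

View pics/scene0.png

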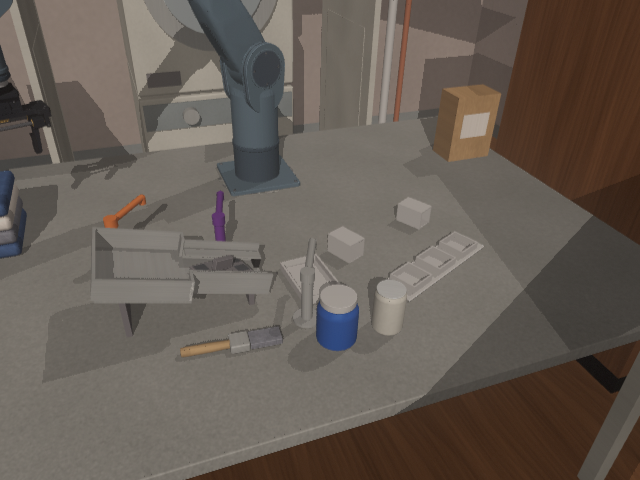

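View pics/side0.png

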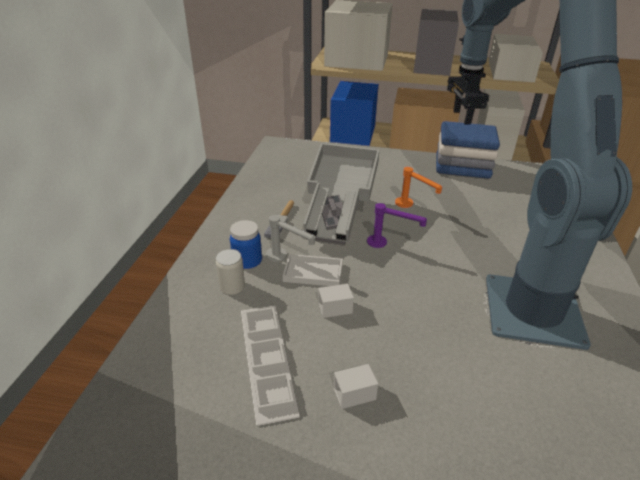

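```bash
python3 - <<'E'
from h import *
c=cam('scene'); s=cam('side'); w=cam('wrist')
np.save('t.npy',0)
a=cv2.resize(c[0]['color'][180:340,80:500],None,fx=1.9,fy=1.9,interpolation=2)
b=cv2.resize(s[0]['color'][140:290,220:400],None,fx=2,fy=2,interpolation=2)
e=cv2.resize(s[0]['color'][280:430,230:400],None,fx=2,fy=2,interpolation=2)
im=np.zeros((600,800,3),np.uint8); im[:304,:798]=a[:304,:798]; im[300:600,:360]=b; im[300:600,380:720]=e
cv2.imwrite('pics/comp.png',im[:,:,::-1]); save(w[0],'w0.png')
print('tray corners',atz(s,[[241,312],[275,307],[298,414],[259,423]],0.006).round(3).tolist())
print('dish',atz(s,[[289,256],[343,259],[341,284],[283,283]],0.019).round(3).tolist())
print('post base',atz(c,[[305,322]],0), atz(s,[[277,256]],0)); print('hinge', atz(c,[[307,272]],.116),atz(s,[[276,220]],.116),'tip',atz(c,[[311,240]],.116),atz(s,[[312,239]],.116))
print('cups',atz(s,[[335,300],[355,386]],.03),atz(c,[[346,244],[413,213]],.03))
print('soft',atz(s,[[247,262]],0),atz(c,[[337,345]],0),'can',atz(c,[[389,330]],0),'scrub',atz(c,[[181,353],[282,336]],.01),'filt',atz(c,[[221,265]],.08),atz(s,[[332,212]],.08))
E
```

```text
tray corners [[0.707, 0.165, 0.006], [0.631, 0.131, 0.006], [0.505, 0.41, 0.006], [0.574, 0.444, 0.006]]
dish [[0.644, -0.058, 0.019], [0.495, -0.077, 0.019], [0.483, 0.026, 0.019], [0.631, 0.054, 0.019]]
post base [[ 0.69656392 -0.08592412  0.        ]] [[ 0.68320175 -0.073585    0.        ]]
hinge [[ 0.67662758 -0.07584246  0.116     ]] [[ 0.68380411 -0.08384555  0.116     ]] tip [[ 0.56790524 -0.0275429   0.116     ]] [[ 0.57033803 -0.02018095  0.116     ]]
cups [[0.48637804 0.09971023 0.03      ]
 [0.40232677 0.33898301 0.03      ]] [[0.49052646 0.09504741 0.03      ]
 [0.40834206 0.32988633 0.03      ]]
soft [[ 0.75722533 -0.02986866  0.        ]] [[ 0.78238742 -0.04767439  0.        ]] can [[0.77733426 0.07225958 0.        ]] scrub [[ 0.71220428 -0.34743178  0.01      ]
 [ 0.73126768 -0.14782743  0.01      ]] filt [[ 0.54733785 -0.22795035  0.08      ]] [[ 0.55219408 -0.21027009  0.08      ]]
```

View pics/comp.png

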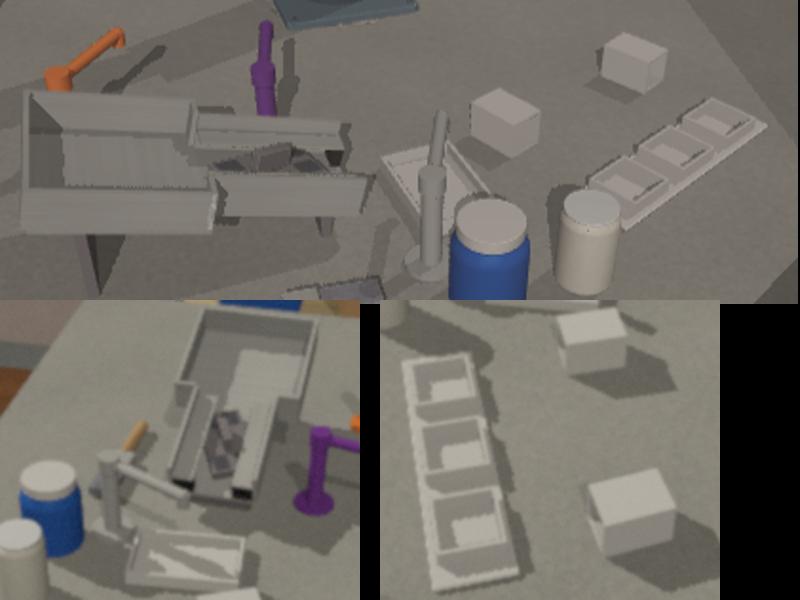

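View pics/w0.png

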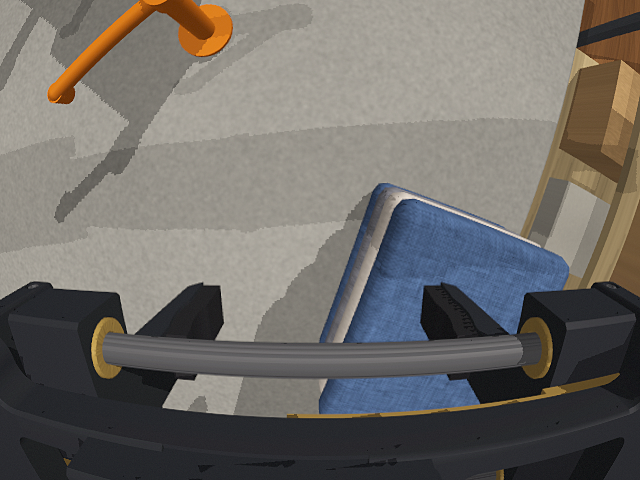

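Emit:
{"op": "servo_tool", "data": {
  "gripper": [100,100,100,100,100,100,100,100,100,100],
  "translation": [
    [42,-25,-6],
    [42,-25,-6],
    [42,-25,-6],
    [42,-25,-6],
    [42,-25,-6],
    [42,-25,-6],
    [42,-25,-6],
    [42,-25,-6],
    [42,-25,-6],
    [42,-25,-6]
  ],
  "delta_rot": [
    [0,0,0],
    [0,0,0],
    [0,0,0],
    [0,0,0],
    [0,0,0],
    [0,0,0],
    [0,0,0],
    [0,0,0],
    [0,0,0],
    [0,0,0]
  ]
}}

```text
time: 2.7
eef_pos: [0.5236, -0.2501, 0.4651]
orientation: [3.141, -0.0, 0.313]
wrist_force: [0.1, 0.7, -0.2]
finger_gap: 0.0883
grip_force: 0.0
```

Emit:
{"op": "servo_tool", "data": {
  "gripper": [0,0,0,0,0,0,0,0,0,0],
  "translation": [
    [0,0,0],
    [0,0,0],
    [0,0,0],
    [0,0,0],
    [0,0,0],
    [0,0,0],
    [0,0,0],
    [0,0,0],
    [0,0,0],
    [0,0,0]
  ],
  "delta_rot": [
    [0,0,-0.126],
    [0,0,-0.126],
    [0,0,-0.126],
    [0,0,-0.126],
    [0,0,-0.126],
    [0,0,-0.126],
    [0,0,-0.126],
    [0,0,-0.126],
    [0,0,-0.126],
    [0,0,-0.126]
  ]
}}

```text
time: 3.95
eef_pos: [0.5226, -0.2514, 0.4648]
orientation: [3.142, 0.0, 1.577]
wrist_force: [0.6, 0.0, 0.1]
finger_gap: 0.0004
grip_force: 0.0
```

```bash
python3 - <<'E'
from h import *
s=arm.state(); print(s['eef_pos'],s['orientation'],s['time'],s['joint_pos'].round(2))
w=cam('wrist'); save(w[0],'w1.png'); print(-w[1].T@w[2],w[1].round(3),w[0]['fx'],w[0]['cx'],w[0]['cy'])
E
```

```text
[ 0.52264745 -0.25141355  0.4647774 ] [3.14156855e+00 1.91933615e-04 1.57682343e+00] 3.95 [ 0.68  0.39 -0.41  1.64  0.17  1.14  0.24]
[ 0.52240601 -0.18343514  0.44485353] [[ 1.     0.006 -0.001]
 [ 0.006 -0.965  0.262]
 [ 0.001 -0.262 -0.965]] 371.64829954431775 321.5474211206206 244.11735383354312
```

View pics/w1.png

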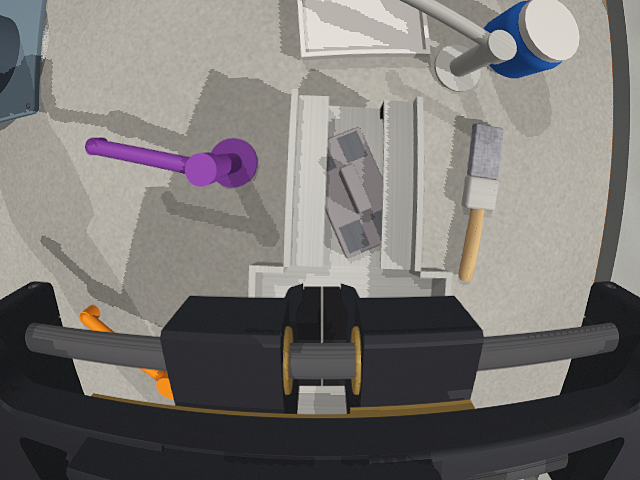

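```bash
cat > geo.py <<'E'
from h import *
from scipy.optimize import least_squares
A=0.245; ca,sa=np.cos(A),np.sin(A)
def chute(p,S):  # S: (s,v,h) -> world
    S=np.atleast_2d(S).astype(float); x=S[:,0]*ca-S[:,2]*sa; z=.075+S[:,0]*sa+S[:,2]*ca
    c,s=np.cos(p[2]),np.sin(p[2]); return np.c_[p[0]+c*x-s*S[:,1],p[1]+s*x+c*S[:,1],z]
def atplane(p,c,uv,h,fish=True): # image -> (s,v) on plane h above the floor
    o,v=ray(c,uv,fish); X=chute(p,[[0,0,h],[1,0,h],[0,1,h]]); n=np.cross(X[1]-X[0],X[2]-X[0])
    q=o+v*(((X[0]-o)@n)/(v@n))[:,None]-X[0]; return np.c_[q@(X[1]-X[0]),q@(X[2]-X[0])]
E
python3 - <<'E'
from geo import *
w=cam('wrist')
# x uphill = -y world; v=+y chute = +x world (yaw -90)
uv=np.array([[291,90],[284,266],[417,97],[424,271],[249,266],[451,272]])
for s0 in (-.180,-.174):
    S=[[s0,-.064,.045],[s0+.170,-.064,.045],[s0,.064,.045],[s0+.170,.064,.045],[s0+.170,-.096,.045],[s0+.170,.096,.045]]
    f=lambda p:(proj(w,chute(p,S),True)-uv).ravel()
    r=least_squares(f,[.54,-.3,-1.57]); print(s0,r.x.round(4),r.fun.round(1))
    p=r.x
    print('plate corners',atplane(p,w,[[358,128],[383,218],[345,258],[327,190]],.016).round(3).tolist())
    print('ridge',atplane(p,w,[[342,167],[356,163],[372,207],[358,211]],.042).round(3).tolist())
    np.save('chute.npy',p)
m=[(s['p'],s['extent']) for s in eyes.silhouettes('wrist','filter')]; print(m)
E
```

```text
-0.18 [ 0.5524 -0.3163 -1.5847] [-0.3  2.1  0.8  0.5  2.3  1.3 -4.7 -1.7  2.2 -0.5 -0.6 -2.4]
plate corners [[-0.153, 0.005], [-0.059, 0.032], [-0.018, -0.006], [-0.086, -0.026]]
ridge [[-0.105, -0.013], [-0.11, 0.001], [-0.068, 0.017], [-0.064, 0.003]]
-0.174 [ 0.5524 -0.3102 -1.5847] [-0.5  1.7  0.6  0.8  2.6  0.9 -4.4 -1.5  1.8 -0.3 -0.2 -2.1]
plate corners [[-0.147, 0.005], [-0.053, 0.032], [-0.012, -0.006], [-0.08, -0.026]]
ridge [[-0.099, -0.013], [-0.104, 0.001], [-0.062, 0.017], [-0.058, 0.003]]
[(0.89, [323.1, 124.6, 57.9, 135.4])]
```

Emit:
{"op": "servo_tool", "data": {
  "gripper": [0,0,0,0,0,0,0,0,0,0],
  "translation": [
    [17,5,0],
    [17,5,0],
    [17,6,0],
    [17,6,0],
    [17,5,30],
    [16,5,30],
    [0,0,30],
    [0,0,30],
    [0,0,30],
    [0,0,30]
  ],
  "delta_rot": [
    [0,0,0.02],
    [0,0,0],
    [0,0,0],
    [0,0,0],
    [0,0,0],
    [0,0,0],
    [0,0,0],
    [0,0,0],
    [0,0,0],
    [0,0,0]
  ]
}}

```text
time: 5.35
eef_pos: [0.5565, -0.1501, 0.2838]
orientation: [3.141, -0.0, 1.553]
wrist_force: [0.9, -0.3, 0.7]
finger_gap: 0.0006
grip_force: 0.0
```

```bash
python3 - <<'E'
from geo import *
s=arm.state(); print(s['eef_pos'],s['orientation'],s['time'])
p=np.load('chute.npy'); p[1]=-.3163; np.save('chute.npy',p)
w=cam('wrist'); save(w[0],'w2.png',(160,90,320,240),2.5)
print('tip at', proj(w,s['eef_pos']+[0,0,-.166],True), 'target tip',proj(w,chute(p,[[-.170,0,.006]]),True),'corner',proj(w,chute(p,[[-.153,.005,.016]]),True))
E
```

```text
[ 0.55650951 -0.15009794  0.28380875] [ 3.14122065e+00 -5.29438796e-05  1.55295937e+00] 5.35
tip at [[321.21469997 307.5999275 ]] target tip [[318.50073266 254.90060334]] corner [[326.69698894 283.64134446]]
```

View pics/w2.png

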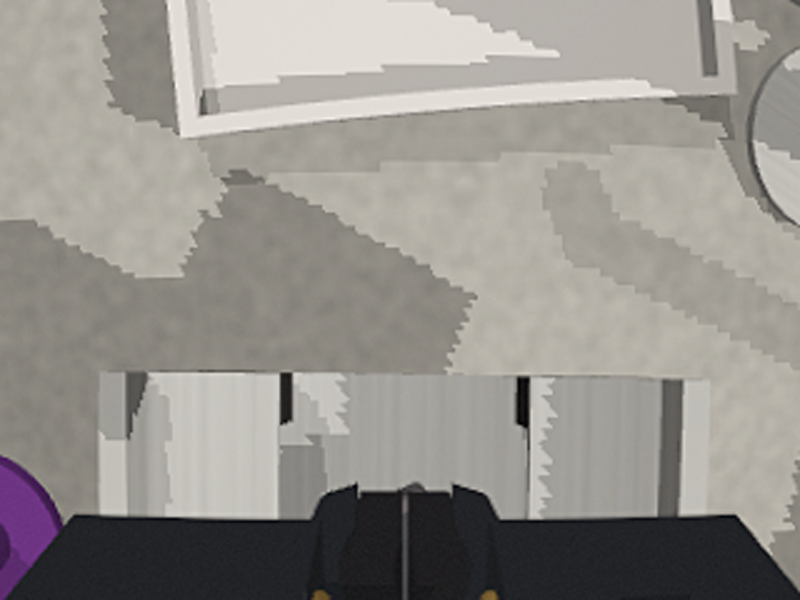

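Emit:
{"op": "servo_tool", "data": {
  "gripper": [0,0,0,0,0,0,0,0,0,0],
  "translation": [
    [0,-1,13],
    [0,0,13],
    [0,0,13],
    [0,0,13],
    [0,0,13],
    [0,0,12],
    [0,0,0],
    [0,0,0],
    [0,0,0],
    [0,0,0]
  ],
  "delta_rot": [
    [0,0,0],
    [0,0,0],
    [0,0,0],
    [0,0,0],
    [0,0,0],
    [0,0,0],
    [0,0,0],
    [0,0,0],
    [0,0,0],
    [0,0,0]
  ]
}}

```text
time: 6.65
eef_pos: [0.5553, -0.1508, 0.2093]
orientation: [-3.141, 0.001, 1.553]
wrist_force: [-6.4, 0.1, 20.8]
finger_gap: 0.0004
grip_force: 10.2
```

Emit:
{"op": "servo_tool", "data": {
  "gripper": [0,0,0,0,0,0,0,0,0,0],
  "translation": [
    [-5,0,-1.25],
    [-5,0,-1.25],
    [-6,0,-1.5],
    [-6,0,-1.5],
    [-6,0,-1.5],
    [-6,0,-1.5],
    [-6,0,-1.5],
    [-6,0,-1.5],
    [-6,0,-1.5],
    [-6,0,-1.5]
  ],
  "delta_rot": [
    [0,0,0],
    [0,0,0],
    [0,0,0],
    [0,0,0],
    [0,0,0],
    [0,0,0],
    [0,0,0],
    [0,0,0],
    [0,0,0],
    [0,0,0]
  ]
}}

```text
time: 7.9
eef_pos: [0.5555, -0.2045, 0.2227]
orientation: [3.139, -0.005, 1.556]
wrist_force: [-0.4, 12.0, 7.3]
finger_gap: 0.0005
grip_force: 5.7
```

```bash
python3 - <<'E'
from geo import *
s=arm.state(); print(s['eef_pos'],s['wrist_force'])
p=np.load('chute.npy')
for n in ['side','scene']:
  c=cam(n)
  for q in eyes.silhouettes(n,'filter')[:2]:
    ys,xs=np.nonzero(q['pixels']); print(n,q['p'],q['extent'],atplane(p,c,[[xs.mean(),ys.mean()]],.025,False))
  if n=='side': a=c[0]['color'][140:260,290:390]
  else: b=c[0]['color'][190:310,80:280]
im=np.hstack([cv2.resize(a,(400,480),interpolation=2),cv2.resize(b,(400,240),interpolation=2).repeat(1,0) if 0 else cv2.copyMakeBorder(cv2.resize(b,(400,240),interpolation=2),0,240,0,0,0)])
cv2.imwrite('pics/p1.png',im[:,:,::-1])
E
```

```text
[ 0.55549818 -0.20450608  0.22270436] [-0.38972039 11.96279963  7.32600041]
side 0.44 [329.4, 196.4, 11.7, 17.9] [[-0.08049264 -0.01063281]]
scene 0.88 [165.8, 253.1, 57.5, 26.9] [[-0.0214535  -0.00171853]]
scene 0.18 [326.9, 231.1, 37.2, 32.1] [[-0.43840416 -0.11745029]]
```

View pics/p1.png

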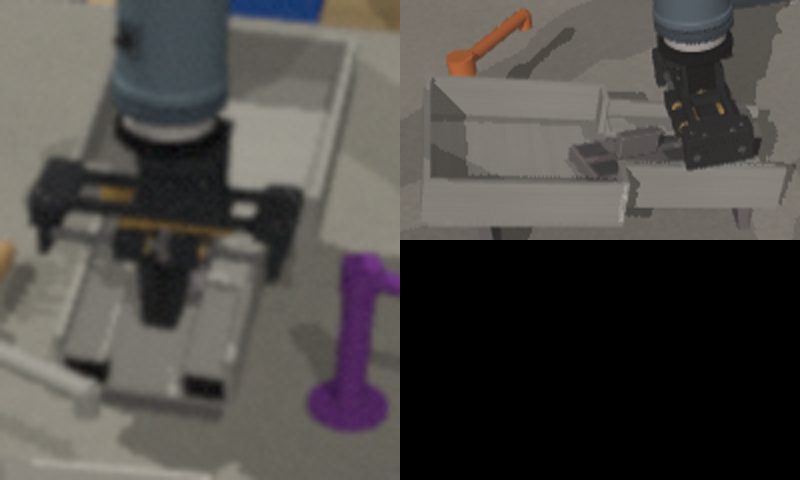

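Emit:
{"op": "servo_tool", "data": {
  "gripper": [0,0,0,0,0,0,0,0,0,0],
  "translation": [
    [-7,0,-3.75],
    [-8,0,-2],
    [-8,0,-2],
    [-8,0,-2],
    [-8,0,-2],
    [-8,0,-2],
    [-8,0,-2],
    [-8,0,-2],
    [-8,0,-2],
    [-8,0,-2]
  ],
  "delta_rot": [
    [0,0,0],
    [0,0,0],
    [0,0,0],
    [0,0,0],
    [0,0,0],
    [0,0,0],
    [0,0,0],
    [0,0,0],
    [0,0,0],
    [0,0,0]
  ]
}}

```text
time: 9.35
eef_pos: [0.5527, -0.2883, 0.2441]
orientation: [3.142, -0.0, 1.553]
wrist_force: [1.9, 5.7, 2.2]
finger_gap: 0.0005
grip_force: 2.5
```

```bash
cat > pv.py <<'E'
from geo import *
import sys
s=arm.state(); print(s['eef_pos'],s['wrist_force'])
p=np.load('chute.npy')
c=cam('scene')
for q in eyes.silhouettes('scene','filter')[:1]:
    m=q['pixels'].astype(np.uint8); ys,xs=np.nonzero(m); print(q['p'],q['extent'],atplane(p,c,[[xs.mean(),ys.mean()]],.02,False))
cv2.imwrite('pics/'+sys.argv[1],cv2.resize(c[0]['color'][200:310,80:280][:,:,::-1],(800,440),interpolation=2))
E
python3 pv.py p2.png
```

```text
[ 0.55271747 -0.28830391  0.24412694] [1.87773801 5.68609612 2.16882905]
0.35 [295.0, 241.1, 22.6, 86.1] [[-0.26041921  0.07863767]]
```

View pics/p2.png

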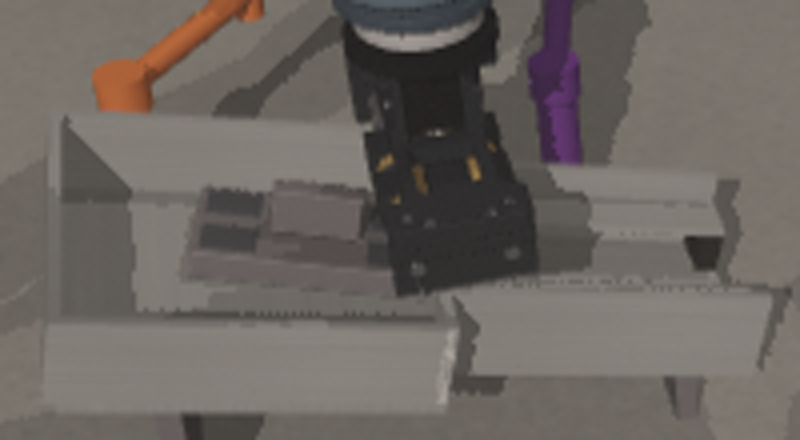

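Emit:
{"op": "servo_tool", "data": {
  "gripper": [0,0,0,0,0,0,0,0,0,0],
  "translation": [
    [-7,0,-1.75],
    [-7,0,-1.75],
    [-7,0,-1.75],
    [-7,0,-1.75],
    [-7,0,-1.75],
    [-7,0,-1.75],
    [-7,0,-1.75],
    [0,0,0],
    [0,0,0],
    [0,0,0]
  ],
  "delta_rot": [
    [0,0,0],
    [0,0,0],
    [0,0,0],
    [0,0,0],
    [0,0,0],
    [0,0,0],
    [0,0,0],
    [0,0,0],
    [0,0,0],
    [0,0,0]
  ]
}}

```text
time: 10.7
eef_pos: [0.5516, -0.337, 0.2563]
orientation: [-3.141, 0.0, 1.553]
wrist_force: [0.4, 3.2, 4.8]
finger_gap: 0.0004
grip_force: 3.1
```

Emit:
{"op": "servo_tool", "data": {
  "gripper": [0,0,0,0,0,0,0,0,0,0],
  "translation": [
    [10,0,0],
    [0,0,-20],
    [0,0,-30],
    [0,0,-30],
    [0,0,-30],
    [0,0,-30],
    [8,20,-30],
    [8,20,0],
    [8,20,0],
    [0,0,0]
  ],
  "delta_rot": [
    [0,0,0],
    [0,0,0],
    [0,0,0],
    [0,0,0],
    [0,0,0],
    [0,0,0],
    [0,0,0],
    [0,0,0],
    [0,0,0],
    [0,0,0]
  ]
}}

```text
time: 11.95
eef_pos: [0.6132, -0.3028, 0.427]
orientation: [3.141, -0.0, 1.555]
wrist_force: [0.0, -0.3, -1.2]
finger_gap: 0.0003
grip_force: 0.0
```

```bash
python3 - <<'E'
from geo import *
print(arm.state()['eef_pos'])
p=np.load('chute.npy')
im=np.zeros((600,800,3),np.uint8)
s=cam('side'); c=cam('scene')
from math import *
for n,k in (('scene',c),('side',s)):
  for q in eyes.silhouettes(n,'filter')[:1]:
    ys,xs=np.nonzero(q['pixels']); print(n,q['p'],q['extent'],atplane(p,k,[[xs.mean(),ys.mean()]],.018,False))
im[:300,:500]=cv2.resize(c[0]['color'][210:300,85:235],(500,300),interpolation=2)
im[300:,:480]=cv2.resize(s[0]['color'][140:215,280:400],(480,300),interpolation=2)
cv2.imwrite('pics/p3.png',im[:,:,::-1])
E
```

```text
[ 0.61316544 -0.30278328  0.42704648]
scene 0.81 [100.4, 241.5, 66.0, 32.1] [[ 0.09278561 -0.04317856]]
side 0.88 [339.1, 159.0, 34.2, 27.7] [[ 0.0863269 -0.0431472]]
```

View pics/p3.png

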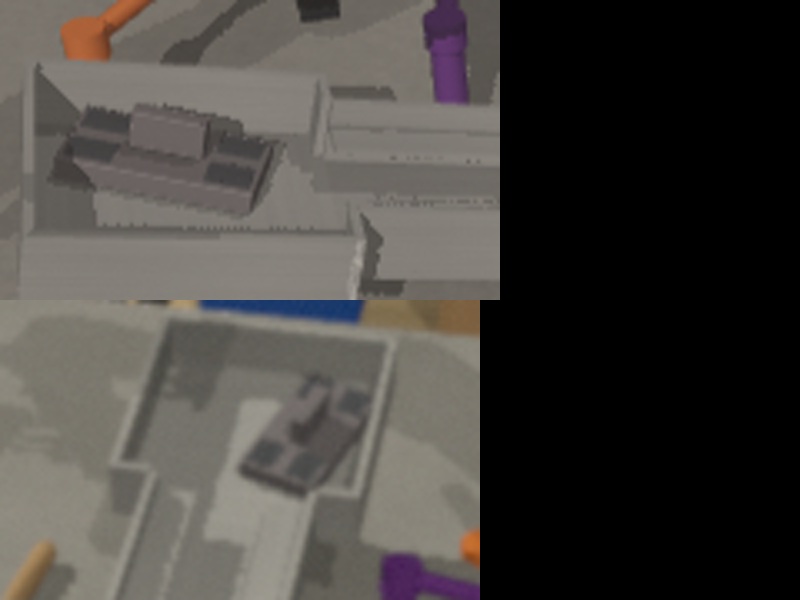

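Emit:
{"op": "servo_tool", "data": {
  "gripper": [0,0,0,0,50,50,50,50,50,50],
  "translation": [
    [-20,-10,0],
    [-20,-10,0],
    [-20,-10,0],
    [-20,-10,0],
    [-20,-10,0],
    [-20,-10,0],
    [-20,-10,0],
    [-20,-10,0],
    [-10,-10,0],
    [0,0,0]
  ],
  "delta_rot": [
    [0,0,0],
    [0,0,0],
    [0,0,0],
    [0,0,0],
    [0,0,0],
    [0,0,0],
    [0,0,0],
    [0,0,0],
    [0,0,0],
    [0,0,0]
  ]
}}

```text
time: 13.4
eef_pos: [0.5183, -0.4733, 0.4261]
orientation: [-3.141, 0.0, 1.551]
wrist_force: [-0.4, 0.7, 1.1]
finger_gap: 0.044
grip_force: 0.0
```

```bash
python3 - <<'E'
from geo import *
print(arm.state()['eef_pos'])
w=cam('wrist'); save(w[0],'w4.png',(140,60,400,270),2)
for q in eyes.silhouettes('wrist','filter')[:2]:
    ys,xs=np.nonzero(q['pixels']); print(q['p'],q['extent'],atplane(np.load('chute.npy'),w,[[xs.mean(),ys.mean()]],.018))
E
```

```text
[ 0.51832807 -0.47329441  0.42611664]
0.9 [241.8, 60.8, 124.5, 163.3] [[ 0.09289968 -0.04464162]]
```

View pics/w4.png

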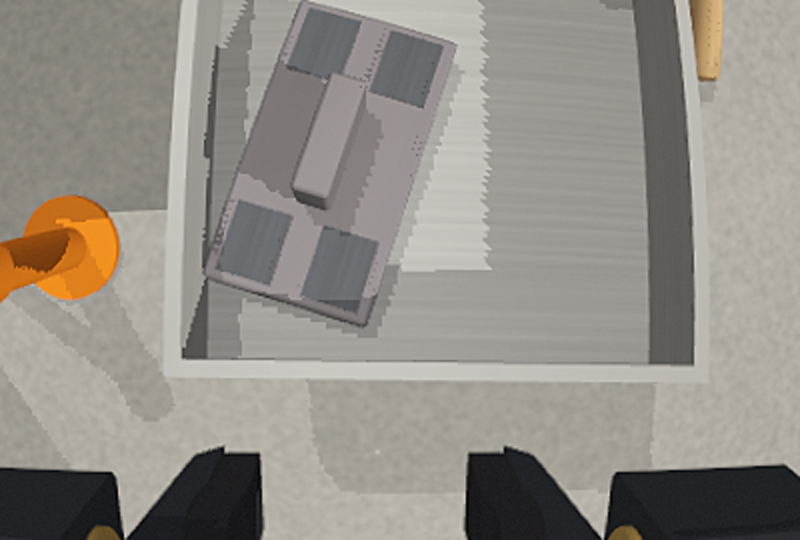

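```bash
python3 - <<'E'
from geo import *
w=cam('wrist'); p=np.load('chute.npy')
f=lambda a:np.array(a)/2+[140,60]
pc=atplane(p,w,f([[304,2],[455,43],[365,322],[207,273]]),.016); rc=atplane(p,w,f([[330,73],[365,84],[328,198],[294,189]]),.042)
print(pc.round(4).tolist(),pc.mean(0),rc.round(4).tolist(),rc.mean(0))
d=pc[:2].mean(0)-pc[2:].mean(0); d2=rc[:2].mean(0)-rc[2:].mean(0); print(np.hypot(*d),np.degrees(np.arctan2(d[1],-d[0]))*1,np.degrees(np.arctan2(d2[1],-d2[0])))
m=chute(p,[[*pc.mean(0),.029]]); r=chute(p,[[*rc.mean(0),.036]]); print(m,r, chute(p,[[*rc.mean(0),.008]]))
print('end wall inner top v,s',atplane(p,w,f([[168,375],[708,378]]),.045))
E
```

```text
[[0.0192, -0.0543], [0.0383, 0.0075], [0.1531, -0.0295], [0.1335, -0.091]] [ 0.08604302 -0.04180388] [[0.0627, -0.042], [0.0672, -0.0293], [0.1103, -0.0425], [0.1068, -0.0545]] [ 0.08672006 -0.04206887]
0.1203324321319172 17.829497177101985 16.403732283324647
[[ 0.50953426 -0.39215015  0.12400426]] [[ 0.50928378 -0.3911055   0.13095944]] [[ 0.50918925 -0.39789642  0.1037956 ]]
end wall inner top v,s [[ 0.17244573 -0.09887141]
 [ 0.17418989  0.09753859]]
```

```bash
cat > plan.py <<'E'
from geo import *
from scipy.spatial.transform import Rotation as Ro
def plan(P,R):
    s=arm.state(); C=Ro.from_euler('xyz',s['orientation'])
    print('transl in current tool mm',(C.inv().apply(P-s['eef_pos'])*1e3).round(1),'rotvec',(C.inv()*Ro.from_matrix(R)).as_rotvec().round(3))
def frame(x,z):
    z=z/np.linalg.norm(z); x=x-z*(x@z); x/=np.linalg.norm(x); return np.c_[x,np.cross(z,x),z]
E
python3 - <<'E'
from plan import *
p=np.load('chute.npy'); O=chute(p,[[0,0,0]])[0]; W=lambda a:chute(p,[a])[0]-O
th=np.radians(17.5); x=W([-np.cos(th),np.sin(th),0]); n=W([0,0,1]); R=frame(x,-n)
g=chute(p,[[.0865,-.042,.019+.019]])[0]
P=g+.147*n; H=P+.06*n; print(P,H); plan(H,R)
E
```

```text
[ 0.50985865 -0.3547556   0.27545653] [ 0.51006121 -0.34020363  0.33366477]
transl in current tool mm [130.7 -12.3  92.8] rotvec [-0.037 -0.244  0.301]
```

Emit:
{"op": "servo_tool", "data": {
  "gripper": [40,40,40,40,40,40,40,40,40,40],
  "translation": [
    [22,-2,0],
    [22,-2,0],
    [22,-2,20],
    [22,-2,20],
    [22,-2,20],
    [21,-2,20],
    [0,0,13],
    [0,0,0],
    [0,0,0],
    [0,0,0]
  ],
  "delta_rot": [
    [0,0,0],
    [0,0,0],
    [0,0,0],
    [0,0,0],
    [0,0,0],
    [0,0,0],
    [-0.009,-0.061,0.075],
    [-0.009,-0.061,0.075],
    [-0.009,-0.061,0.075],
    [-0.009,-0.061,0.075]
  ]
}}

```text
time: 14.8
eef_pos: [0.5104, -0.3398, 0.3334]
orientation: [3.067, 0.236, 1.242]
wrist_force: [0.8, 0.4, 0.2]
finger_gap: 0.0356
grip_force: 0.0
```

```bash
python3 - <<'E'
from plan import *
p=np.load('chute.npy'); O=chute(p,[[0,0,0]])[0]; W=lambda a:chute(p,[a])[0]-O
th=np.radians(17.5); x=W([-np.cos(th),np.sin(th),0]); n=W([0,0,1]); R=frame(x,-n)
P=chute(p,[[.0865,-.042,.019+.019]])[0]+.147*n; plan(P,R)
w=cam('wrist'); save(w[0],'w5.png',(170,130,300,225),2)
E
```

```text
transl in current tool mm [-0.4 -0.2 59.8] rotvec [-0.     0.002 -0.001]
```

View pics/w5.png

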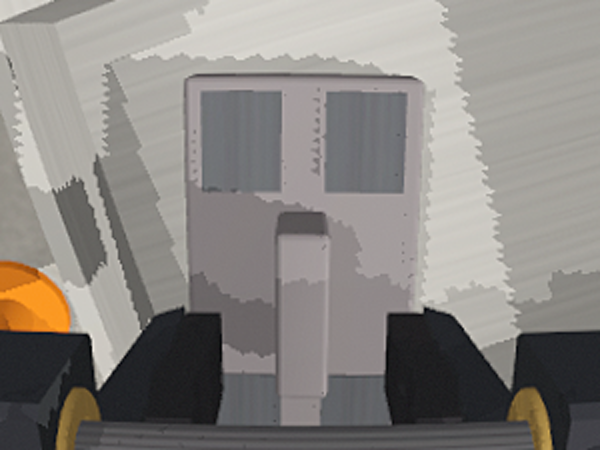

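Emit:
{"op": "servo_tool", "data": {
  "gripper": [40,40,40,40,40,40,0,0,0,0],
  "translation": [
    [0,0,11],
    [0,0,11],
    [0,0,11],
    [0,0,11],
    [0,0,11],
    [0,0,0],
    [0,0,0],
    [0,0,0],
    [0,0,0],
    [0,0,0]
  ],
  "delta_rot": [
    [0,0,0],
    [0,0,0],
    [0,0,0],
    [0,0,0],
    [0,0,0],
    [0,0,0],
    [0,0,0],
    [0,0,0],
    [0,0,0],
    [0,0,0]
  ]
}}

```text
time: 16.1
eef_pos: [0.5096, -0.3542, 0.2804]
orientation: [3.068, 0.235, 1.243]
wrist_force: [-3.3, 2.4, 8.4]
finger_gap: 0.0137
grip_force: 33.0
```

Emit:
{"op": "servo_tool", "data": {
  "gripper": [0,0,0,0,0,0,40,40,40,40],
  "translation": [
    [-4,1,0],
    [-4,1,0],
    [0,0,0],
    [0,0,0],
    [0,0,0],
    [0,0,0],
    [0,0,0],
    [0,0,0],
    [0,0,0],
    [0,0,0]
  ],
  "delta_rot": [
    [0,0,0],
    [0,0,0],
    [0,0,0],
    [0,0,0],
    [0,0,0],
    [0,0,0],
    [0,0,0],
    [0,0,0],
    [0,0,0],
    [0,0,0]
  ]
}}

```text
time: 17.35
eef_pos: [0.5098, -0.3628, 0.2827]
orientation: [3.065, 0.235, 1.242]
wrist_force: [3.9, 0.5, 5.6]
finger_gap: 0.0354
grip_force: 2.6
```

Emit:
{"op": "servo_tool", "data": {
  "gripper": [40,40,40,40,40,40,0,0,0,0],
  "translation": [
    [0,0,-10],
    [0,0,-15],
    [0,0,-20],
    [0,0,-20],
    [0,0,-15],
    [0,0,0],
    [0,0,0],
    [0,0,0],
    [0,0,0],
    [0,0,0]
  ],
  "delta_rot": [
    [0,0,0],
    [0,0,0],
    [0,0,0],
    [0,0,0],
    [0,0,0],
    [0.009,0.061,-0.075],
    [0.009,0.061,-0.075],
    [0.009,0.061,-0.075],
    [0.009,0.061,-0.075],
    [0,0,0]
  ]
}}

```text
time: 18.6
eef_pos: [0.509, -0.3436, 0.3598]
orientation: [3.141, 0.0, 1.551]
wrist_force: [-0.2, -0.0, -0.6]
finger_gap: 0.0007
grip_force: 0.0
```

```bash
python3 - <<'E'
from plan import *
s=arm.state(); print(s['eef_pos'],s['orientation'],s['time'])
R=frame(np.array([0,1.,0]),np.array([0,0,-1.])); plan(np.array([.616,-.02,.36]),R)
E
```

```text
[ 0.50898248 -0.34356322  0.35979803] [3.14140587e+00 2.51957379e-04 1.55098497e+00] 18.6
transl in current tool mm [ 3.256e+02  1.006e+02 -3.000e-01] rotvec [ 0.    0.   -0.02]
```

Emit:
{"op": "servo_tool", "data": {
  "gripper": [0,0,0,0,0,0,0,0,0,0],
  "translation": [
    [36,11,0],
    [36,11,0],
    [36,11,0],
    [36,11,0],
    [36,11,0],
    [36,11,0],
    [36,10,0],
    [36,10,0],
    [36,10,0],
    [21,5,0]
  ],
  "delta_rot": [
    [0,0,-0.02],
    [0,0,0],
    [0,0,0],
    [0,0,0],
    [0,0,0],
    [0,0,0],
    [0,0,0],
    [0,0,0],
    [0,0,0],
    [0,0,0]
  ]
}}

```text
time: 19.85
eef_pos: [0.6104, 0.0046, 0.3598]
orientation: [3.141, 0.0, 1.574]
wrist_force: [0.4, -0.4, -0.0]
finger_gap: 0.0005
grip_force: 0.0
```

```bash
python3 - <<'E'
from plan import *
s=arm.state(); print(s['eef_pos'],s['orientation'],s['time'])
w=cam('wrist'); save(w[0],'w6.png')
for t in ['dish','spout_hinge','tray','cupA','softener','starch']:
  for q in eyes.silhouettes('wrist',t)[:3]:
    ys,xs=np.nonzero(q['pixels']); print(t,q['p'],q['extent'],xs.mean(),ys.mean())
E
```

```text
[0.61041633 0.00459524 0.3598484 ] [3.14057660e+00 2.25768724e-04 1.57427086e+00] 19.85
dish 0.74 [190.5, 196.0, 169.9, 99.3] 277.5397936104043 244.56516822165676
spout_hinge 0.67 [254.8, 270.5, 171.9, 27.2] 358.8306294613887 287.3770279039585
tray 0.71 [295.3, 377.0, 38.7, 34.5] 315.6294058408862 399.25679758308155
tray 0.69 [302.1, 0.3, 126.8, 92.0] 368.08890339425585 38.083812010443864
cupA 0.94 [122.5, 74.2, 114.4, 95.1] 178.4659765565535 121.84731313746384
softener 0.85 [433.3, 223.6, 124.7, 114.8] 494.7955010224949 281.389263803681
starch 0.83 [449.3, 109.0, 114.4, 87.5] 510.54947583738175 152.63986192789568
```

View pics/w6.png

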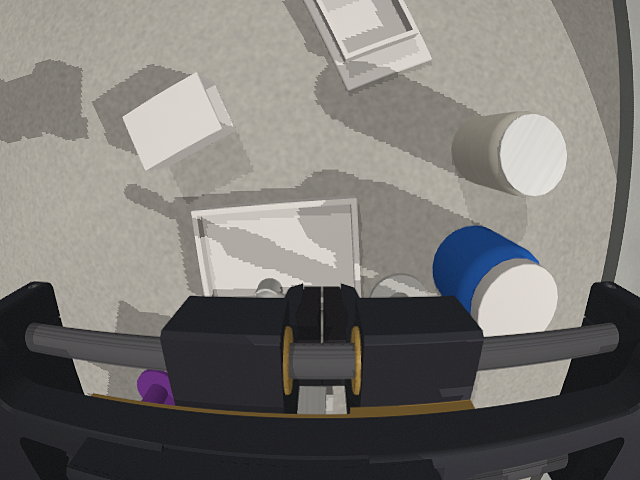

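```bash
python3 - <<'E'
from plan import *
w=cam('wrist')
print('tip',atz(w,[[260,287],[268,284]],.12,True).round(4).tolist(),'post base',atz(w,[[400,276],[424,290],[373,288]],.004,True).round(4).tolist())
print('dish far',atz(w,[[192,212],[358,198],[205,297],[358,285]],.019,True).round(4).tolist())
print('cup top',atz(w,[[123,118],[199,72],[222,131],[147,171]],.052,True).round(4).tolist())
print('tray',atz(w,[[347,90],[432,60]],.006,True).round(4).tolist(),'can',atz(w,[[533,154]],.1,True),'jar',atz(w,[[515,304]],.11,True))
E
```

```text
tip [[0.5707, -0.0203, 0.12], [0.576, -0.0182, 0.12]] post base [[0.6865, -0.0557, 0.004], [0.7124, -0.071, 0.004], [0.6603, -0.0679, 0.004]]
dish far [[0.4919, 0.011, 0.019], [0.6418, 0.0223, 0.019], [0.4969, -0.0725, 0.019], [0.6438, -0.0587, 0.019]]
cup top [[0.4434, 0.0994, 0.052], [0.5134, 0.1304, 0.052], [0.5324, 0.0811, 0.052], [0.4651, 0.0526, 0.052]]
tray [[0.6325, 0.1181, 0.006], [0.7106, 0.1508, 0.006]] can [[0.76096279 0.06933311 0.1       ]] jar [[ 0.75471579 -0.04097335  0.11      ]]
```

Emit:
{"op": "servo_tool", "data": {
  "gripper": [0,0,0,0,0,0,0,0,0,0],
  "translation": [
    [0,0,30],
    [0,0,30],
    [0,0,30],
    [0,0,0],
    [-13,-5,0],
    [-13,-5,0],
    [-13,-4,0],
    [-13,-4,0],
    [-13,-3,0],
    [-13,-2,0]
  ],
  "delta_rot": [
    [0,0,0],
    [0,0,0],
    [0,0,0],
    [0,0,0],
    [0,0,0],
    [0,0,0],
    [0,0,0],
    [0,0,0],
    [0,0,0],
    [0,0,0]
  ]
}}

```text
time: 21.5
eef_pos: [0.5873, -0.0768, 0.2695]
orientation: [3.141, -0.0, 1.573]
wrist_force: [1.8, 0.8, 1.0]
finger_gap: 0.0004
grip_force: 0.5
```

Emit:
{"op": "servo_tool", "data": {
  "gripper": [0,0,0,0,0,0,0,0,0,0],
  "translation": [
    [-13,0,0],
    [-13,1,0],
    [-12,4,0],
    [-13,4,0],
    [-9,5,0],
    [-9,5,0],
    [-5,4.5,0],
    [-5,4.5,0],
    [0,0,0],
    [0,0,0]
  ],
  "delta_rot": [
    [0,0,0],
    [0,0,0],
    [0,0,0],
    [0,0,0],
    [0,0,0],
    [0,0,0],
    [0,0,0],
    [0,0,0],
    [0,0,0],
    [0,0,0]
  ]
}}

```text
time: 22.75
eef_pos: [0.6156, -0.1548, 0.2695]
orientation: [-3.142, 0.0, 1.573]
wrist_force: [-0.2, -0.2, -0.3]
finger_gap: 0.0001
grip_force: 0.0
```

```bash
python3 - <<'E'
from plan import *
s=arm.state(); print(s['eef_pos'])
for n in ['scene','side']:
  c=cam(n)
  print('predicted hinge,tip px',proj(c,[[.6865,-.082,.116],[.57,-.02,.116]]).round().tolist())
  for q in eyes.silhouettes(n,'spout_tip')[:3]:
    ys,xs=np.nonzero(q['pixels']); print(n,q['p'],q['extent'],atz(c,[[xs.mean(),ys.mean()]],.116).round(3))
E
```

```text
[ 0.61557384 -0.154787    0.26945555]
predicted hinge,tip px [[306.0, 275.0], [315.0, 240.0]]
scene 0.81 [208.4, 191.6, 14.0, 36.0] [[ 0.377 -0.194  0.116]]
scene 0.62 [242.8, 264.3, 72.4, 23.4] [[ 0.665 -0.124  0.116]]
predicted hinge,tip px [[275.0, 220.0], [312.0, 239.0]]
side 0.81 [268.0, 204.5, 31.8, 23.2] [[ 0.673 -0.104  0.116]]
side 0.57 [375.6, 201.1, 51.7, 28.4] [[ 0.356 -0.186  0.116]]
side 0.52 [403.9, 169.2, 40.3, 20.3] [[ 0.305 -0.401  0.116]]
```

Emit:
{"op": "servo_tool", "data": {
  "gripper": [0,0,0,0,0,0,0,0,0,0],
  "translation": [
    [-4,4.5,0],
    [-4,4.5,0],
    [0,0,0],
    [0,0,0],
    [0,0,0],
    [0,0,0],
    [0,0,0],
    [0,0,0],
    [0,0,0],
    [0,0,0]
  ],
  "delta_rot": [
    [0,0,0],
    [0,0,0],
    [0,0,0],
    [0,0,0],
    [0,0,0],
    [0,0,0],
    [0,0,0],
    [0,0,0],
    [0,0,0],
    [0,0,0]
  ]
}}

```text
time: 24.2
eef_pos: [0.6246, -0.1629, 0.2694]
orientation: [-3.142, 0.0, 1.573]
wrist_force: [0.2, 0.7, -1.2]
finger_gap: 0.0002
grip_force: 0.0
```

```bash
python3 - <<'E'
from plan import *
s=arm.state(); print(s['eef_pos'],s['wrist_force'])
for n in ['scene','side']:
  c=cam(n)
  for q in eyes.silhouettes(n,'spout_tip')[:3]:
    ys,xs=np.nonzero(q['pixels']); P=atz(c,np.c_[xs,ys],.116)[:,:2]
    if P[:,0].mean()<.5: continue
    d=P-[.6865,-.082]; m=(np.hypot(*d.T)>.04)&(np.hypot(*d.T)<.14); print(n,np.degrees(np.arctan2(*d[m].mean(0)[::-1]))%360, np.hypot(*d.T).max())
E
```

```text
[ 0.62460531 -0.16290333  0.2694457 ] [ 0.16593118  0.74481142 -1.15615297]
scene 249.13406261042383 0.1317320524954176
side 247.24467147918267 0.1094339565879148
```

Emit:
{"op": "servo_tool", "data": {
  "gripper": [0,0,0,0,0,0,0,0,0,0],
  "translation": [
    [-2,4,0],
    [-2,4,0],
    [0,0,0],
    [-1.5,3,0],
    [0,0,0],
    [0,0,0],
    [0,0,0],
    [0,0,0],
    [0,0,0],
    [0,0,0]
  ],
  "delta_rot": [
    [0,0,0],
    [0,0,0],
    [0,0,0],
    [0,0,0],
    [0,0,0],
    [0,0,0],
    [0,0,0],
    [0,0,0],
    [0,0,0],
    [0,0,0]
  ]
}}

```text
time: 25.65
eef_pos: [0.6357, -0.1684, 0.2695]
orientation: [3.142, 0.0, 1.573]
wrist_force: [-0.2, -0.1, -0.9]
finger_gap: 0.0005
grip_force: 0.0
```

```bash
cat > sp.py <<'E'
from plan import *
s=arm.state(); print(s['eef_pos'],s['wrist_force'])
for n in ['scene','side']:
  c=cam(n)
  for q in eyes.silhouettes(n,'spout_tip')[:3]:
    ys,xs=np.nonzero(q['pixels']); P=atz(c,np.c_[xs,ys],.116)[:,:2]
    if P[:,0].mean()<.5: continue
    d=P-[.6865,-.082]; m=(np.hypot(*d.T)>.04)&(np.hypot(*d.T)<.14); print(n,np.degrees(np.arctan2(*d[m].mean(0)[::-1]))%360, np.hypot(*d.T).max())
E
python3 sp.py
```

```text
[ 0.63565428 -0.16835106  0.26947779] [-0.21368337 -0.13716142 -0.85704327]
scene 255.26456735459436 0.13038395876297984
side 254.27758443808347 0.0991351567233474
```

Emit:
{"op": "servo_tool", "data": {
  "gripper": [0,0,0,0,0,0,0,0,0,0],
  "translation": [
    [-2,4,0],
    [-2,4,0],
    [0,0,0],
    [0,0,0],
    [0,0,0],
    [0,0,0],
    [0,0,0],
    [0,0,0],
    [0,0,0],
    [0,0,0]
  ],
  "delta_rot": [
    [0,0,0],
    [0,0,0],
    [0,0,0],
    [0,0,0],
    [0,0,0],
    [0,0,0],
    [0,0,0],
    [0,0,0],
    [0,0,0],
    [0,0,0]
  ]
}}

```text
time: 27.1
eef_pos: [0.6399, -0.1697, 0.2688]
orientation: [-3.128, -0.004, 1.574]
wrist_force: [-20.5, 7.1, 15.7]
finger_gap: 0.0001
grip_force: 11.9
```

```bash
python3 sp.py
```

```text
[ 0.63991664 -0.16974299  0.26877751] [-20.54224097   7.10230077  15.65756216]
side 190.55657025065298 0.5438976944085427
```

Emit:
{"op": "servo_tool", "data": {
  "gripper": [0,0,0,0,0,0,0,0,40,40],
  "translation": [
    [2,-8,0],
    [3,-10,0],
    [0,0,-30],
    [0,0,-30],
    [0,0,-30],
    [-20,-10,0],
    [-30,-20,0],
    [-40,-25,0],
    [-40,-25,0],
    [-40,-25,0]
  ],
  "delta_rot": [
    [0,0,0],
    [0,0,0],
    [0,0,0],
    [0,0,0],
    [0,0,0],
    [0,0,0],
    [0,0,0],
    [0,0,0],
    [0,0,0],
    [0,0,0]
  ]
}}

```text
time: 28.55
eef_pos: [0.5186, -0.3402, 0.358]
orientation: [-3.14, 0.0, 1.571]
wrist_force: [0.2, -0.8, -0.0]
finger_gap: 0.0185
grip_force: 0.0
```

```bash
python3 sp.py; python3 - <<'E'
from plan import *
R=Ro.from_euler('xyz',[3.065,.235,1.242]).as_matrix(); plan(np.array([.5098,-.3628,.2827])-.065*R[:,2],R)
w=cam('wrist'); p=np.load('chute.npy')
for q in eyes.silhouettes('wrist','filter')[:1]: print(q['p'],q['extent'])
E
```

```text
[ 0.518565   -0.34015913  0.35804958] [ 0.20775838 -0.84402842 -0.04161476]
side 253.44976802603964 0.13446745890993994
transl in current tool mm [-7.5 -9.3 12.6] rotvec [-0.039 -0.245  0.317]
0.57 [242.7, 248.4, 139.5, 167.4]
```

Emit:
{"op": "servo_tool", "data": {
  "gripper": [40,40,40,40,40,40,40,40,40,40],
  "translation": [
    [-7.5,-9,12],
    [0,0,0],
    [0,0,0],
    [0,0,0],
    [0,0,0],
    [0,0,15],
    [0,0,16],
    [0,0,16],
    [0,0,16],
    [0,0,0]
  ],
  "delta_rot": [
    [-0.01,-0.062,0.079],
    [-0.01,-0.061,0.079],
    [-0.01,-0.061,0.079],
    [-0.01,-0.061,0.079],
    [0,0,0],
    [0,0,0],
    [0,0,0],
    [0,0,0],
    [0,0,0],
    [0,0,0]
  ]
}}

```text
time: 30.1
eef_pos: [0.5113, -0.3608, 0.2845]
orientation: [3.065, 0.234, 1.246]
wrist_force: [-0.6, 0.4, -0.8]
finger_gap: 0.0351
grip_force: 0.0
```

Emit:
{"op": "servo_tool", "data": {
  "gripper": [0,0,0,0,0,0,0,0,0,0],
  "translation": [
    [0,0,0],
    [0,0,0],
    [0,0,0],
    [0,0,0],
    [0,0,0],
    [0,0,-10],
    [0,0,-20],
    [0,0,-30],
    [0,0,-30],
    [0,0,0]
  ],
  "delta_rot": [
    [0,0,0],
    [0,0,0],
    [0,0,0],
    [0,0,0],
    [0,0,0],
    [0,0,0],
    [0,0,0],
    [0,0,0],
    [0,0,0],
    [0,0,0]
  ]
}}

```text
time: 31.35
eef_pos: [0.5131, -0.3381, 0.377]
orientation: [3.056, 0.235, 1.246]
wrist_force: [0.5, -0.2, -2.4]
finger_gap: 0.0137
grip_force: 30.0
```

```bash
python3 - <<'E'
from plan import *
s=arm.state(); print(s['eef_pos'],s['orientation'],s['finger_gap'],s['grip_force'],s['wrist_force'])
# dish: centre (.5705,-.031), yaw .073; filter x along dish x. tool x = filter -x-ish; choose psi near .073
for psi in (.073,.073+np.pi):
    R=frame(np.array([np.cos(psi),np.sin(psi),0]),np.array([0,0,-1.])); plan(np.array([.5705,-.031,.36]),R)
w=cam('wrist'); save(w[0],'w7.png')
E
```

```text
[ 0.51310408 -0.33811533  0.37699135] [3.055948   0.23491285 1.24561254] 0.013685802781141466 29.972591686528176 [ 0.51130037 -0.21799214 -2.37026906]
transl in current tool mm [304.8 -38.8 -59. ] rotvec [0.213 0.157 1.176]
transl in current tool mm [304.8 -38.8 -59. ] rotvec [-0.175  0.237 -1.947]
```

Emit:
{"op": "servo_tool", "data": {
  "gripper": [0,0,0,0,0,0,0,0,0,0],
  "translation": [
    [0,0,0],
    [0,0,0],
    [0,0,0],
    [0,0,0],
    [0,0,0],
    [0,0,0],
    [0,0,0],
    [0,0,0],
    [0,0,0],
    [0,0,0]
  ],
  "delta_rot": [
    [0.0213,0.0157,0.1176],
    [0.0213,0.0157,0.1176],
    [0.0213,0.0157,0.1176],
    [0.0213,0.0157,0.1176],
    [0.0213,0.0157,0.1176],
    [0.0213,0.0157,0.1176],
    [0.0213,0.0157,0.1176],
    [0.0213,0.0157,0.1176],
    [0.0213,0.0157,0.1176],
    [0.0213,0.0157,0.1176]
  ]
}}

```text
time: 32.65
eef_pos: [0.5114, -0.3387, 0.3721]
orientation: [-3.137, 0.007, 0.068]
wrist_force: [-0.0, 0.7, -2.4]
finger_gap: 0.0139
grip_force: 30.0
```

```bash
python3 - <<'E'
from plan import *
psi=.073;R=frame(np.array([np.cos(psi),np.sin(psi),0]),np.array([0,0,-1.])); plan(np.array([.5705,-.031,.36]),R)
w=cam('wrist')
for q in eyes.silhouettes('wrist','filter')[:1]: print(q['p'],q['extent'])
E
```

```text
transl in current tool mm [  79.9 -302.9   12.8] rotvec [-0.004  0.007 -0.005]
0.96 [240.9, 170.2, 162.3, 240.1]
```

Emit:
{"op": "servo_tool", "data": {
  "gripper": [0,0,0,0,0,0,0,0,0,0],
  "translation": [
    [10,-38,0],
    [10,-38,0],
    [10,-38,0],
    [10,-38,0],
    [10,-38,0],
    [10,-38,0],
    [10,-38,0],
    [10,-37,0],
    [0,0,0],
    [0,0,0]
  ],
  "delta_rot": [
    [-0.004,0.007,-0.005],
    [0,0,0],
    [0,0,0],
    [0,0,0],
    [0,0,0],
    [0,0,0],
    [0,0,0],
    [0,0,0],
    [0,0,0],
    [0,0,0]
  ]
}}

```text
time: 34.0
eef_pos: [0.5683, -0.0311, 0.3728]
orientation: [3.139, -0.0, 0.078]
wrist_force: [-0.4, -0.7, -1.1]
finger_gap: 0.0141
grip_force: 30.0
```

```bash
python3 - <<'E'
from plan import *
s=arm.state(); print(s['eef_pos'],s['orientation'])
w=cam('wrist'); save(w[0],'w8.png')
for t in ['filter','dish']:
  for q in eyes.silhouettes('wrist',t)[:2]: print(t,q['p'],q['extent'])
E
```

```text
[ 0.56830895 -0.03114942  0.37280579] [ 3.13907805e+00 -8.86550810e-05  7.80623098e-02]
filter 0.37 [168.5, 0.0, 93.3, 45.7]
dish 0.74 [261.1, 136.3, 108.0, 37.1]
dish 0.58 [0.0, 63.6, 172.7, 181.1]
```

View pics/w8.png

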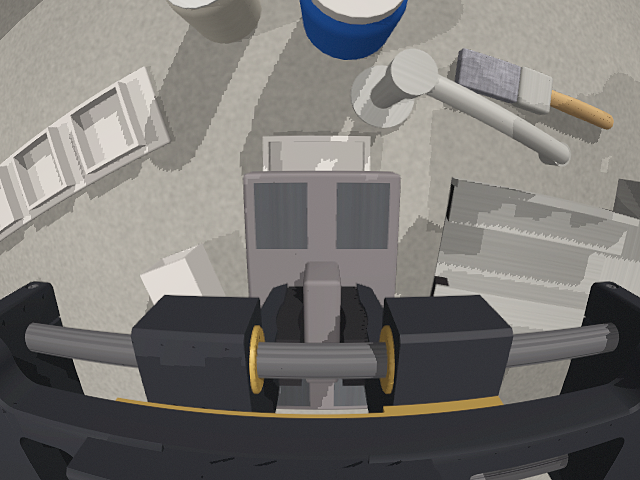

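```bash
python3 - <<'E'
from plan import *
w=cam('wrist')
d=atz(w,[[263.5,137.5],[370,137]],.019,True); f=atz(w,[[247,174],[399.5,174]],.203,True); print(d,f)
e=d[1]-d[0]; a=np.arctan2(e[0],-e[1]); ax=np.array([np.cos(a),np.sin(a)]); print('yaw',a,'w',np.hypot(*e[:2]),'centre',d.mean(0)[:2]-ax*.075)
e=f[1]-f[0]; b=np.arctan2(e[0],-e[1]); bx=np.array([np.cos(b),np.sin(b)]); print('fyaw',b,'w',np.hypot(*e[:2]),'centre',f.mean(0)[:2]-bx*.06)
E
```

```text
[[ 0.63972928  0.02570123  0.019     ]
 [ 0.64716188 -0.06915967  0.019     ]] [[ 0.62212658  0.00323062  0.203     ]
 [ 0.62687895 -0.0589317   0.203     ]]
yaw 0.0781929106743301 w 0.09515163944080306 centre [ 0.56867474 -0.02758772]
fyaw 0.07630267098018165 w 0.062343719824905997 centre [ 0.56467734 -0.03242426]
```

Emit:
{"op": "servo_tool", "data": {
  "gripper": [0,0,0,0,0,0,0,0,0,0],
  "translation": [
    [4,-4,0],
    [0,0,25],
    [0,0,30],
    [0,0,30],
    [0,0,30],
    [0,0,30],
    [0,0,15],
    [0,0,8],
    [0,0,5],
    [0,0,0]
  ],
  "delta_rot": [
    [0,0,0],
    [0,0,0],
    [0,0,0],
    [0,0,0],
    [0,0,0],
    [0,0,0],
    [0,0,0],
    [0,0,0],
    [0,0,0],
    [0,0,0]
  ]
}}

```text
time: 35.45
eef_pos: [0.5728, -0.0263, 0.2008]
orientation: [3.14, -0.002, 0.077]
wrist_force: [-0.1, -0.4, -1.2]
finger_gap: 0.0138
grip_force: 30.0
```

Emit:
{"op": "servo_tool", "data": {
  "gripper": [0,0,0,0,0,0,0,0,0,0],
  "translation": [
    [0,0,4],
    [0,0,3],
    [0,0,2],
    [0,0,2],
    [0,0,0],
    [0,0,0],
    [0,0,0],
    [0,0,0],
    [0,0,0],
    [0,0,0]
  ],
  "delta_rot": [
    [0,0,0],
    [0,0,0],
    [0,0,0],
    [0,0,0],
    [0,0,0],
    [0,0,0],
    [0,0,0],
    [0,0,0],
    [0,0,0],
    [0,0,0]
  ]
}}

```text
time: 36.7
eef_pos: [0.5726, -0.0261, 0.1922]
orientation: [3.14, -0.001, 0.077]
wrist_force: [-10.0, -0.1, 27.7]
finger_gap: 0.0134
grip_force: 30.0
```

Emit:
{"op": "servo_tool", "data": {
  "gripper": [0,40,40,40,40,40,40,40,40,40],
  "translation": [
    [0,0,-2],
    [0,0,0],
    [0,0,0],
    [0,0,0],
    [0,0,-20],
    [0,0,-30],
    [0,0,-30],
    [0,0,-30],
    [0,0,-30],
    [0,0,-20]
  ],
  "delta_rot": [
    [0,0,0],
    [0,0,0],
    [0,0,0],
    [0,0,0],
    [0,0,0],
    [0,0,0],
    [0,0,0],
    [0,0,0],
    [0,0,0],
    [0,0,0]
  ]
}}

```text
time: 37.95
eef_pos: [0.5725, -0.026, 0.3544]
orientation: [3.14, -0.004, 0.077]
wrist_force: [1.0, 0.7, -0.5]
finger_gap: 0.0354
grip_force: 0.0
```

```bash
python3 - <<'E'
from plan import *
print(arm.state()['eef_pos'])
for n in ['scene','side','wrist']:
  c=cam(n); fi=n=='wrist'
  for t,z in (('filter',.02),('dish',.012),('cupA',.03),('tray',.006)):
    for q in eyes.silhouettes(n,t)[:2]:
      ys,xs=np.nonzero(q['pixels']); print(n,t,round(q['p'],2),q['extent'],atz(c,[[xs.mean(),ys.mean()]],z,fi).round(3)[0])
  if n=='wrist': save(c[0],'w9.png')
  if n=='side': save(c[0],'s9.png')
  
E
```

```text
[ 0.57250693 -0.02603301  0.35438582]
scene filter 0.65 [287.6, 258.2, 43.3, 35.3] [ 0.568 -0.023  0.02 ]
scene dish 0.88 [279.3, 254.3, 59.8, 47.7] [ 0.554 -0.024  0.012]
scene dish 0.49 [287.1, 259.7, 45.0, 35.3] [ 0.558 -0.019  0.012]
scene cupA 0.83 [328.6, 227.0, 39.1, 33.7] [0.49  0.094 0.03 ]
scene cupA 0.61 [370.2, 281.3, 36.3, 55.2] [0.742 0.086 0.03 ]
scene tray 0.75 [388.8, 232.9, 93.1, 66.5] [0.607 0.284 0.006]
side filter 0.85 [290.9, 256.9, 45.8, 22.5] [ 0.569 -0.02   0.02 ]
side dish 0.89 [284.1, 259.3, 58.8, 24.4] [ 0.573 -0.003  0.012]
side cupA 0.95 [320.5, 286.9, 36.9, 32.3] [0.487 0.101 0.03 ]
side tray 0.79 [241.9, 304.2, 56.1, 122.3] [0.595 0.31  0.006]
side tray 0.45 [320.6, 286.6, 36.4, 30.9] [0.49  0.076 0.006]
wrist filter 0.89 [283.2, 155.3, 78.2, 137.7] [ 0.573 -0.025  0.02 ]
wrist filter 0.41 [444.6, 186.4, 193.9, 178.1] [ 0.564 -0.246  0.02 ]
wrist dish 0.96 [266.5, 139.9, 113.8, 168.0] [ 0.579 -0.026  0.012]
wrist cupA 0.65 [135.1, 254.2, 93.3, 69.4] [0.513 0.095 0.03 ]
wrist cupA 0.63 [400.0, 45.3, 192.8, 127.5] [ 0.69  -0.156  0.03 ]
wrist tray 0.79 [0.0, 65.5, 165.0, 178.6] [0.63  0.224 0.006]
```

```bash
cat >> plan.py <<'E'
def tilt(psi,al):
    u=np.array([np.cos(psi),np.sin(psi),0]); e=np.array([0,0,1.]); return frame(u*np.cos(al)+e*np.sin(al),u*np.sin(al)-e*np.cos(al))
E
python3 - <<'E'
from plan import *
R=tilt(.405,np.radians(50)); g=np.array([.4772,.086,.030]); P=g-.147*R[:,2]; print(P); plan(P+[0,0,.2],R)
for n in ['scene','side']:
  c=cam(n)
  for t in ('cupA','cupB','cupC'):
    for q in eyes.silhouettes(n,t):
      ys,xs=np.nonzero(q['pixels']); print(n,t,round(q['p'],2),q['extent'],atz(c,[[xs.mean(),ys.mean()]],.03).round(3)[0])
E
```

```text
[0.37370123 0.04163013 0.12448978]
transl in current tool mm [-192.8  -82.8   26.4] rotvec [ 0.145  0.864 -0.306]
scene cupA 0.57 [325.7, 227.4, 35.8, 33.9] [0.49  0.092 0.03 ]
scene cupB 0.21 [388.6, 232.2, 94.6, 68.9] [0.634 0.263 0.03 ]
scene cupC 0.62 [403.5, 196.5, 39.3, 31.2] [0.412 0.36  0.03 ]
scene cupC 0.21 [89.0, 229.9, 182.3, 108.6] [ 0.452 -0.338  0.03 ]
side cupA 0.85 [318.5, 288.5, 36.4, 27.9] [0.486 0.1   0.03 ]
side cupA 0.39 [262.7, 201.1, 24.7, 35.8] [ 0.712 -0.179  0.03 ]
side cupA 0.22 [229.9, 221.6, 32.6, 45.7] [ 0.772 -0.079  0.03 ]
side cupC 0.86 [329.1, 378.2, 44.4, 41.5] [0.406 0.368 0.03 ]
side cupC 0.38 [231.6, 220.7, 30.8, 46.7] [ 0.773 -0.081  0.03 ]
```

Emit:
{"op": "servo_tool", "data": {
  "gripper": [100,100,100,100,100,100,100,100,100,100],
  "translation": [
    [-38,-17,5],
    [-38,-17,5],
    [-39,-17,5],
    [-39,-16,5],
    [-39,-16,6],
    [0,0,0],
    [0,0,0],
    [0,0,0],
    [0,0,0],
    [0,0,0]
  ],
  "delta_rot": [
    [0,0,0],
    [0,0,0],
    [0,0,0],
    [0,0,0],
    [0,0,0],
    [0.029,0.173,-0.061],
    [0.029,0.173,-0.061],
    [0.029,0.173,-0.061],
    [0.029,0.173,-0.061],
    [0.029,0.173,-0.061]
  ]
}}

```text
time: 40.35
eef_pos: [0.3815, 0.0325, 0.3149]
orientation: [3.132, -0.426, 0.275]
wrist_force: [-0.9, -0.1, -0.3]
finger_gap: 0.0879
grip_force: 0.0
```

```bash
python3 - <<'E'
from plan import *
s=arm.state(); print(s['eef_pos'],s['joint_pos'].round(2))
R=tilt(.405,np.radians(50)); g=np.array([.4772,.086,.030]); P=g-.147*R[:,2]; plan(P+[0,0,.1],R)
E
```

```text
[0.3815166  0.0324611  0.31485879] [ 0.62  0.28 -0.88  2.39  0.96  0.23 -2.4 ]
transl in current tool mm [-41.9 -11.8  80.1] rotvec [ 0.089  0.447 -0.102]
```

```bash
python3 - <<'E'
from plan import *
R=tilt(.41,0); plan(np.array([.4886,.0909,.36]),R)
R=tilt(.275,0); plan(np.array([.4886,.0909,.36]),R)
E
```

```text
transl in current tool mm [127.  -27.2   7.7] rotvec [ 0.039 -0.424 -0.135]
transl in current tool mm [127.  -27.2   7.7] rotvec [ 0.01  -0.426 -0.002]
```

Emit:
{"op": "servo_tool", "data": {
  "gripper": [100,100,100,100,100,100,100,100,100,100],
  "translation": [
    [21,-4,2],
    [21,-4,2],
    [21,-5,1],
    [21,-5,1],
    [21,-5,1],
    [21,-4,1],
    [0,0,0],
    [0,0,0],
    [0,0,0],
    [0,0,0]
  ],
  "delta_rot": [
    [0,0,0],
    [0,0,0],
    [0,0,0],
    [0,0,0],
    [0,0,0],
    [0,0,0],
    [0.01,-0.106,-0.034],
    [0.01,-0.106,-0.034],
    [0.01,-0.106,-0.034],
    [0.01,-0.106,-0.034]
  ]
}}

```text
time: 41.6
eef_pos: [0.488, 0.09, 0.3589]
orientation: [-3.139, 0.005, 0.411]
wrist_force: [-0.2, 0.2, -0.5]
finger_gap: 0.0881
grip_force: 0.0
```

```bash
python3 - <<'E'
from plan import *
s=arm.state(); print(s['eef_pos'],s['orientation'],s['joint_pos'].round(2))
plan(np.array([.4886,.0909,.178]),tilt(.41,0))
w=cam('wrist'); print(proj(w,[[.4434,.0994,.052],[.5134,.1304,.052],[.5324,.0811,.052],[.4651,.0526,.052]],True).round())
for t in ('cupA',):
  for q in eyes.silhouettes('wrist',t): print(q['p'],q['extent'])
E
```

```text
[0.48802596 0.08996843 0.35890459] [-3.13885434  0.00492496  0.4107982 ] [ 0.55  0.57 -1.07  1.94  0.6   1.   -1.96]
transl in current tool mm [ 1.800e+00 -1.000e-01  1.809e+02] rotvec [-0.003  0.005  0.001]
[[291. 274.]
 [289. 180.]
 [357. 183.]
 [354. 272.]]
0.75 [282.8, 176.4, 66.8, 95.5]
```

Emit:
{"op": "servo_tool", "data": {
  "gripper": [100,100,100,100,100,100,100,100,100,0],
  "translation": [
    [2,-4,20],
    [0,0,25],
    [0,0,25],
    [0,0,25],
    [0,0,25],
    [0,0,25],
    [0,0,25],
    [0,0,10],
    [0,0,0],
    [0,0,0]
  ],
  "delta_rot": [
    [-0.003,0.005,0],
    [0,0,0],
    [0,0,0],
    [0,0,0],
    [0,0,0],
    [0,0,0],
    [0,0,0],
    [0,0,0],
    [0,0,0],
    [0,0,0]
  ]
}}

```text
time: 42.95
eef_pos: [0.4891, 0.0951, 0.1797]
orientation: [3.141, -0.005, 0.41]
wrist_force: [0.4, -0.5, -0.1]
finger_gap: 0.0805
grip_force: 0.0
```

Emit:
{"op": "servo_tool", "data": {
  "gripper": [0,0,0,0,0,0,0,0,0,0],
  "translation": [
    [0,0,0],
    [0,0,0],
    [0,0,0],
    [0,0,0],
    [0,0,0],
    [0,0,-10],
    [0,0,-30],
    [0,0,-40],
    [0,0,-40],
    [0,0,-30]
  ],
  "delta_rot": [
    [0,0,0],
    [0,0,0],
    [0,0,0],
    [0,0,0],
    [0,0,0],
    [0,0,0],
    [0,0,0],
    [0,0,0],
    [0,0,0],
    [0,0,0]
  ]
}}

```text
time: 44.2
eef_pos: [0.488, 0.095, 0.3307]
orientation: [3.141, -0.004, 0.411]
wrist_force: [0.8, 0.2, -1.0]
finger_gap: 0.0517
grip_force: 30.0
```

```bash
python3 - <<'E'
from plan import *
s=arm.state(); print(s['eef_pos'],s['orientation'],s['joint_pos'].round(2))
plan(np.array([.44,.50,.33]),tilt(.85,0))
for q in eyes.silhouettes('wrist','cupA'): print(q['p'],q['extent'])
E
```

```text
[0.48797593 0.09496058 0.33070475] [ 3.14067105 -0.00430585  0.41068169] [ 0.51  0.61 -1.03  1.96  0.65  0.94 -2.01]
transl in current tool mm [ 117.7 -390.5    0.9] rotvec [ 0.002 -0.004 -0.439]
0.75 [282.8, 176.4, 66.8, 95.5]
```

Emit:
{"op": "servo_tool", "data": {
  "gripper": [0,0,0,0,0,0,0,0,0,0],
  "translation": [
    [12,-39,0],
    [12,-39,0],
    [12,-39,0],
    [12,-39,0],
    [12,-39,0],
    [12,-39,0],
    [12,-39,0],
    [12,-39,0],
    [11,-39,0],
    [11,-39,0]
  ],
  "delta_rot": [
    [0,0,0],
    [0,0,0],
    [0,0,0],
    [0,0,0],
    [0,0,0],
    [0,0,0],
    [0,0,0],
    [0,0,0],
    [0,0,0],
    [0,0,0]
  ]
}}

```text
time: 45.5
eef_pos: [0.4404, 0.5006, 0.3287]
orientation: [3.141, -0.003, 0.41]
wrist_force: [0.4, 0.5, -0.1]
finger_gap: 0.0514
grip_force: 30.0
```

Emit:
{"op": "servo_tool", "data": {
  "gripper": [0,0,0,0,0,0,0,0,0,0],
  "translation": [
    [0,0,0],
    [0,0,0],
    [0,0,0],
    [0,0,25],
    [0,0,25],
    [0,0,25],
    [0,0,25],
    [0,0,25],
    [0,0,15],
    [0,0,8]
  ],
  "delta_rot": [
    [0,0,-0.146],
    [0,0,-0.146],
    [0,0,-0.146],
    [0,0,0],
    [0,0,0],
    [0,0,0],
    [0,0,0],
    [0,0,0],
    [0,0,0],
    [0,0,0]
  ]
}}

```text
time: 46.75
eef_pos: [0.4412, 0.4996, 0.1799]
orientation: [3.14, -0.002, 0.848]
wrist_force: [-0.3, 0.1, -0.5]
finger_gap: 0.0514
grip_force: 30.0
```

Emit:
{"op": "servo_tool", "data": {
  "gripper": [0,100,100,100,100,100,100,100,100,100],
  "translation": [
    [0,0,1],
    [0,0,0],
    [0,0,0],
    [0,0,0],
    [0,0,0],
    [0,0,-20],
    [0,0,-30],
    [0,0,-40],
    [0,0,-40],
    [0,0,0]
  ],
  "delta_rot": [
    [0,0,0],
    [0,0,0],
    [0,0,0],
    [0,0,0],
    [0,0,0],
    [0,0,0],
    [0,0,0],
    [0,0,0],
    [0,0,0],
    [0,0,0]
  ]
}}

```text
time: 48.0
eef_pos: [0.4409, 0.501, 0.316]
orientation: [3.14, -0.011, 0.848]
wrist_force: [1.0, 0.7, -0.9]
finger_gap: 0.0884
grip_force: 0.0
```

```bash
python3 - <<'E'
from plan import *
s=arm.state(); print(s['eef_pos'],s['orientation'],s['joint_pos'].round(2))
for n in ('wrist','side'):
  c=cam(n)
  for t in ('cupA','tray'):
    for q in eyes.silhouettes(n,t)[:2]:
      ys,xs=np.nonzero(q['pixels']); print(n,t,q['p'],q['extent'],atz(c,[[xs.mean(),ys.mean()]],.04,n=='wrist').round(3)[0])
  if n=='wrist': save(c[0],'w10.png')
E
```

```text
[0.44093759 0.50104025 0.31599024] [ 3.14032887 -0.01086567  0.84843601] [-0.32  0.89 -0.99  1.52  0.79  1.16 -2.18]
wrist cupA 0.57 [284.8, 190.4, 80.8, 111.3] [0.442 0.501 0.04 ]
wrist tray 0.86 [440.6, 174.2, 198.0, 128.0] [0.563 0.39  0.04 ]
side cupA 0.93 [297.8, 430.7, 54.2, 48.9] [0.44  0.507 0.04 ]
side tray 0.78 [240.2, 305.6, 60.7, 121.5] [0.588 0.339 0.04 ]
side tray 0.72 [231.2, 220.3, 29.0, 48.8] [ 0.767 -0.065  0.04 ]
```

```bash
python3 - <<'E'
from plan import *
s=arm.state()
w=cam('wrist'); q=eyes.silhouettes('wrist','cupA')[0]; m=q['pixels']
u=np.array([np.cos(.848),np.sin(.848)])
col=int(np.nonzero(m)[1].mean()); rows=np.nonzero(m[:,col])[0]; print(col,rows.min(),rows.max())
P=atz(w,[[col,rows.min()],[col,rows.max()]],.052,True)[:,:2]; print((P-s['eef_pos'][:2])@u)
for al in (50,):
  R=tilt(.85,np.radians(al)); g=np.r_[.441+u[0]*-.0125,.50-.0125*u[1],.030]; T=g-.147*R[:,2]; print(T); plan(T+[0,0,.1],R)
E
```

```text
321 185 300
[ 0.04289068 -0.03646475]
[0.35841171 0.40602493 0.12448978]
transl in current tool mm [-124.5   -0.2   84.5] rotvec [ 0.003  0.871 -0.001]
```

Emit:
{"op": "servo_tool", "data": {
  "gripper": [100,100,100,100,100,100,100,100,100,100],
  "translation": [
    [-31,0,5],
    [-31,0,15],
    [-31,0,30],
    [-31,0,30],
    [0,0,4],
    [0,0,0],
    [0,0,0],
    [0,0,0],
    [0,0,0],
    [0,0,0]
  ],
  "delta_rot": [
    [0,0,0],
    [0,0,0],
    [0,0,0],
    [0,0,0],
    [0,0.174,0],
    [0,0.174,0],
    [0,0.174,0],
    [0,0.174,0],
    [0,0.175,0],
    [0,0,0]
  ]
}}

```text
time: 49.65
eef_pos: [0.426, 0.4419, 0.3217]
orientation: [-3.129, -0.643, 0.876]
wrist_force: [0.5, 0.6, -0.5]
finger_gap: 0.0882
grip_force: 0.0
```

```bash
python3 - <<'E'
from plan import *
s=arm.state(); print(s['eef_pos'],s['orientation'],s['joint_pos'].round(2))
u=np.array([np.cos(.848),np.sin(.848)])
R=tilt(.85,np.radians(50)); g=np.r_[.441+u[0]*-.0125,.50-.0125*u[1],.030]; T=g-.147*R[:,2]; plan(T,R)
E
```

```text
[0.42604839 0.44189329 0.32172723] [-3.12925351 -0.643148    0.87633929] [-0.52  0.52 -0.45  1.96  1.29  0.19 -2.76]
transl in current tool mm [-175.   -27.6  115.7] rotvec [-0.03   0.23   0.018]
```

```bash
python3 - <<'E'
from plan import *
plan(np.array([.441,.501,.32]),tilt(.848,0))
E
```

```text
transl in current tool mm [ 43.  -25.9  34.7] rotvec [-0.021 -0.643  0.031]
```

Emit:
{"op": "servo_tool", "data": {
  "gripper": [100,100,100,100,100,100,100,100,100,100],
  "translation": [
    [14,-9,12],
    [14,-9,12],
    [15,-8,11],
    [0,0,0],
    [0,0,0],
    [0,0,0],
    [0,0,0],
    [0,0,0],
    [0,0,0],
    [0,0,0]
  ],
  "delta_rot": [
    [0,0,0],
    [0,0,0],
    [0,0,0],
    [-0.004,-0.13,0.006],
    [-0.004,-0.13,0.006],
    [-0.004,-0.13,0.006],
    [-0.004,-0.13,0.006],
    [-0.005,-0.123,0.007],
    [0,0,0],
    [0,0,0]
  ]
}}

```text
time: 50.9
eef_pos: [0.4382, 0.5003, 0.3156]
orientation: [-3.142, 0.005, 0.851]
wrist_force: [0.1, -0.8, -0.8]
finger_gap: 0.0881
grip_force: 0.0
```

```bash
python3 - <<'E'
from plan import *
s=arm.state(); print(s['eef_pos'],s['joint_pos'].round(2))
plan(np.array([.441,.501,.180]),tilt(.848,0))
E
```

```text
[0.43819765 0.50033338 0.31555516] [-0.42  0.8  -0.79  1.53  0.61  1.08 -2.08]
transl in current tool mm [  3.    1.7 135.5] rotvec [-0.     0.005  0.003]
```

Emit:
{"op": "servo_tool", "data": {
  "gripper": [100,100,100,100,100,0,0,0,0,0],
  "translation": [
    [3,2,30],
    [0,0,35],
    [0,0,35],
    [0,0,25],
    [0,0,10],
    [0,0,0],
    [0,0,0],
    [0,0,0],
    [0,0,0],
    [0,0,0]
  ],
  "delta_rot": [
    [0,0.005,0],
    [0,0,0],
    [0,0,0],
    [0,0,0],
    [0,0,0],
    [0,0,0],
    [0,0,0],
    [0,0,0],
    [0,0,0],
    [0,0,0]
  ]
}}

```text
time: 52.15
eef_pos: [0.4424, 0.5014, 0.1821]
orientation: [3.141, -0.001, 0.85]
wrist_force: [0.3, -1.1, 3.9]
finger_gap: 0.0516
grip_force: 30.0
```

Emit:
{"op": "servo_tool", "data": {
  "gripper": [0,0,0,0,0,0,0,0,0,0],
  "translation": [
    [0,0,0],
    [0,0,-20],
    [0,0,-30],
    [0,0,-30],
    [0,0,0],
    [0,0,0],
    [0,0,0],
    [0,0,0],
    [0,0,0],
    [0,0,0]
  ],
  "delta_rot": [
    [0,0,0],
    [0,0,0],
    [0,0,0],
    [0,0,0],
    [0,0,-0.18],
    [0,0,-0.18],
    [0,0,-0.18],
    [0,0,-0.18],
    [0,0,-0.18],
    [0,0,-0.18]
  ]
}}

```text
time: 53.4
eef_pos: [0.4422, 0.5012, 0.2624]
orientation: [3.141, 0.0, 1.936]
wrist_force: [1.3, -0.1, -0.1]
finger_gap: 0.0517
grip_force: 30.0
```

```bash
python3 - <<'E'
from plan import *
s=arm.state(); print(s['eef_pos'],s['orientation'],s['joint_pos'].round(2),s['finger_gap'])
plan(np.array([.36,.56,.260]),tilt(2.57,0))
E
```

```text
[0.44217948 0.50119064 0.26237316] [3.14140044e+00 2.78633682e-04 1.93622810e+00] [-0.33  0.96 -0.96  1.54  0.85  1.1  -1.13] 0.05168234396426758
transl in current tool mm [ 84.3 -55.7   2.3] rotvec [ 0.     0.    -0.634]
```

Emit:
{"op": "servo_tool", "data": {
  "gripper": [0,0,0,0,0,0,0,0,0,0],
  "translation": [
    [28,-19,0],
    [28,-19,0],
    [28,-18,0],
    [0,0,0],
    [0,0,0],
    [0,0,0],
    [0,0,0],
    [0,0,30],
    [0,0,30],
    [0,0,16]
  ],
  "delta_rot": [
    [0,0,0],
    [0,0,0],
    [0,0,0],
    [0,0,-0.158],
    [0,0,-0.158],
    [0,0,-0.158],
    [0,0,-0.16],
    [0,0,0],
    [0,0,0],
    [0,0,0]
  ]
}}

```text
time: 54.65
eef_pos: [0.3598, 0.559, 0.1819]
orientation: [-3.137, 0.001, 2.563]
wrist_force: [-1.0, -3.3, 17.6]
finger_gap: 0.0514
grip_force: 30.0
```

Emit:
{"op": "servo_tool", "data": {
  "gripper": [0,0,100,100,100,100,100,100,100,100],
  "translation": [
    [0,0,4],
    [0,0,0],
    [0,0,0],
    [0,0,0],
    [0,0,0],
    [0,0,-20],
    [0,0,-40],
    [0,0,-40],
    [0,0,-20],
    [0,0,0]
  ],
  "delta_rot": [
    [0,0,0],
    [0,0,0],
    [0,0,0],
    [0,0,0],
    [0,0,0],
    [0,0,0],
    [0,0,0],
    [0,0,0],
    [0,0,0],
    [0,0,0]
  ]
}}

```text
time: 55.9
eef_pos: [0.3602, 0.5606, 0.303]
orientation: [3.139, 0.0, 2.564]
wrist_force: [0.6, -0.8, -0.4]
finger_gap: 0.0883
grip_force: 0.0
```

```bash
python3 - <<'E'
from plan import *
s=arm.state(); print(s['eef_pos'],s['orientation'],s['joint_pos'].round(2),s['finger_gap'])
w=cam('wrist'); q=eyes.silhouettes('wrist','cupA')[0]; print(q['p'],q['extent']); m=q['pixels']
psi=s['orientation'][2]; u=np.array([np.cos(psi),np.sin(psi)]); v=np.array([np.sin(psi),-np.cos(psi)])
ys,xs=np.nonzero(m); P=atz(w,np.c_[xs,ys],.052,True)[:,:2]-s['eef_pos'][:2]; print(np.percentile(P@u,[1,99]),np.percentile(P@v,[1,99]))
c=s['eef_pos'][:2]; g=np.r_[c-.0115*u,.032]; R=tilt(psi,np.pi/4); T=g-.147*R[:,2]; print(T); plan(T+[0,0,.12],R)
E
```

```text
[0.36022854 0.56055718 0.30300542] [3.13942826e+00 1.46003760e-04 2.56410779e+00] [-0.42  0.97 -1.09  1.52  0.9   1.21 -0.68] 0.08834656247666998
0.87 [276.4, 188.9, 84.5, 120.6]
[-0.03971425  0.03982932] [-0.02572261  0.02509971]
[0.45695254 0.49753379 0.1359447 ]
transl in current tool mm [-114.9    0.8   44.3] rotvec [-0.002  0.786 -0.001]
```

Emit:
{"op": "servo_tool", "data": {
  "gripper": [100,100,100,100,100,100,100,100,100,100],
  "translation": [
    [-29,0,0],
    [-29,0,0],
    [-29,0,0],
    [-28,0,20],
    [0,0,24],
    [0,0,0],
    [0,0,0],
    [0,0,0],
    [0,0,0],
    [0,0,0]
  ],
  "delta_rot": [
    [0,0,0],
    [0,0,0],
    [0,0,0],
    [0,0,0],
    [0,0.15,0],
    [0,0.16,0],
    [0,0.16,0],
    [0,0.16,0],
    [0,0.156,0],
    [0,0,0]
  ]
}}

```text
time: 57.25
eef_pos: [0.4574, 0.496, 0.2536]
orientation: [-3.135, -0.786, 2.557]
wrist_force: [0.3, 0.6, -1.2]
finger_gap: 0.088
grip_force: 0.0
```

```bash
python3 - <<'E'
from plan import *
s=arm.state(); print(s['eef_pos'],s['orientation'],s['joint_pos'].round(2),s['finger_gap'])
psi=2.564; u=np.array([np.cos(psi),np.sin(psi)]); c=np.array([.3602,.5606])
g=np.r_[c-.0115*u,.032]; R=tilt(psi,np.pi/4); T=g-.147*R[:,2]; plan(T,R)
E
```

```text
[0.45738647 0.49603045 0.25360665] [-3.13472577 -0.78572103  2.55687757] [-0.08  1.26 -1.24  1.44  0.38  1.09 -0.11] 0.08802905394154203
transl in current tool mm [-82.4   1.6  84. ] rotvec [-0.002 -0.    -0.005]
```

Emit:
{"op": "servo_tool", "data": {
  "gripper": [100,100,100,100,100,100,100,100,100,100],
  "translation": [
    [-12,0.5,12],
    [-12,0.5,12],
    [-12,0.5,12],
    [-12,0,12],
    [-12,0,12],
    [-11,0,12],
    [-7,0,7],
    [-4,0,5],
    [0,0,0],
    [0,0,0]
  ],
  "delta_rot": [
    [0,0,-0.005],
    [0,0,0],
    [0,0,0],
    [0,0,0],
    [0,0,0],
    [0,0,0],
    [0,0,0],
    [0,0,0],
    [0,0,0],
    [0,0,0]
  ]
}}

```text
time: 58.5
eef_pos: [0.4564, 0.4999, 0.1406]
orientation: [3.136, -0.786, 2.572]
wrist_force: [-0.5, -0.1, -0.2]
finger_gap: 0.0881
grip_force: 0.0
```

```bash
python3 - <<'E'
from plan import *
s=arm.state(); print(s['eef_pos'],s['orientation'],s['joint_pos'].round(2),s['wrist_force'])
psi=2.564; u=np.array([np.cos(psi),np.sin(psi)]); c=np.array([.3602,.5606])
g=np.r_[c-.0115*u,.032]; R=tilt(psi,np.pi/4); T=g-.147*R[:,2]; plan(T,R)
E
```

```text
[0.45636772 0.49990578 0.14063513] [ 3.13613631 -0.78604483  2.5715653 ] [-0.11  1.4  -1.16  1.41  0.46  0.99 -0.03] [-0.54055124 -0.07106266 -0.23118634]
transl in current tool mm [-4.5 -1.7  2.1] rotvec [ 0.    -0.001  0.005]
```

Emit:
{"op": "servo_tool", "data": {
  "gripper": [100,100,0,0,0,0,0,0,0,0],
  "translation": [
    [-3,-1.5,2],
    [0,0,0],
    [0,0,0],
    [0,0,0],
    [0,0,0],
    [0,0,0],
    [0,0,0],
    [0,0,0],
    [0,0,0],
    [0,0,0]
  ],
  "delta_rot": [
    [0,0,0],
    [0,0,0],
    [0,0,0],
    [0,0,0],
    [0,0,0],
    [0,0,0],
    [0,0,0],
    [0,0,0],
    [0,0,0],
    [0,0,0]
  ]
}}

```text
time: 59.75
eef_pos: [0.456, 0.4981, 0.1365]
orientation: [3.137, -0.786, 2.571]
wrist_force: [-0.1, -0.4, 1.1]
finger_gap: 0.0516
grip_force: 30.0
```

```bash
cat > rel.py <<'E'
from plan import *
import sys
# rel.py cx cy : cup centre before lift -> stores centre in tool frame (y=0: centred by the fingers)
s=arm.state(); C=Ro.from_euler('xyz',s['orientation']); r=C.inv().apply(np.array([float(sys.argv[1]),float(sys.argv[2]),.026])-s['eef_pos']); print(r,s['finger_gap'],s['orientation']); r[1]=0; np.save('rel.npy',r)
E
python3 rel.py .3602 .5606
```

```text
[0.00266627 0.0001704  0.15900955] 0.05156835842601112 [ 3.13728182 -0.78596509  2.57094055]
```

Emit:
{"op": "servo_tool", "data": {
  "gripper": [0,0,0,0,0,0,0,0,0,0],
  "translation": [
    [7,0,-7],
    [15,0,-15],
    [20,0,-20],
    [20,0,-20],
    [20,0,-20],
    [20,0,-20],
    [10,0,-10],
    [0,0,0],
    [0,0,0],
    [0,0,0]
  ],
  "delta_rot": [
    [0,0,0],
    [0,0,0],
    [0,0,0],
    [0,0,0],
    [0,0,0],
    [0,0,0],
    [0,0,0],
    [0,0,0],
    [0,0,0],
    [0,0,0]
  ]
}}

```text
time: 61.0
eef_pos: [0.4557, 0.4974, 0.2936]
orientation: [3.14, -0.786, 2.569]
wrist_force: [-0.0, -0.5, -0.6]
finger_gap: 0.0518
grip_force: 30.0
```

```bash
cat > pl.py <<'E'
from plan import *
import sys
# pl.py px py height_above_floor
r=np.load('rel.npy'); Rf=tilt(.397+np.pi/2,-np.pi/4); c=np.array([float(sys.argv[1]),float(sys.argv[2]),.006+.0375+float(sys.argv[3])])
T=c-Rf@r; s=arm.state(); print(s['eef_pos'],s['orientation'],s['joint_pos'].round(2),s['finger_gap'],'T',T.round(3)); plan(T,Rf)
E
python3 pl.py .610 .282 .15
```

```text
[0.45574074 0.49735269 0.29358436] [ 3.13966296 -0.78617155  2.56927723] [-0.09  1.18 -1.22  1.43  0.3   1.11 -0.09] 0.05178421133707669 T [0.567 0.384 0.308]
transl in current tool mm [ -99.6  -34.7 -119.9] rotvec [ 1.00e-03 -1.52e+00  6.65e-01]
```

Emit:
{"op": "servo_tool", "data": {
  "gripper": [0,0,0,0,0,0,0,0,0,0],
  "translation": [
    [0,0,0],
    [0,0,0],
    [0,0,0],
    [0,0,0],
    [0,0,0],
    [0,0,0],
    [0,0,0],
    [0,0,0],
    [0,0,0],
    [0,0,0]
  ],
  "delta_rot": [
    [0,-0.152,0.0665],
    [0,-0.152,0.0665],
    [0,-0.152,0.0665],
    [0,-0.152,0.0665],
    [0,-0.152,0.0665],
    [0,-0.152,0.0665],
    [0,-0.152,0.0665],
    [0,-0.152,0.0665],
    [0,-0.152,0.0665],
    [0,-0.152,0.0665]
  ]
}}

```text
time: 62.25
eef_pos: [0.4553, 0.4978, 0.2942]
orientation: [3.137, 0.789, 1.964]
wrist_force: [0.8, 0.2, -1.3]
finger_gap: 0.0518
grip_force: 30.0
```

```bash
python3 pl.py .610 .282 .10
```

```text
[0.45526123 0.497842   0.2941938 ] [3.1371676  0.7886669  1.96369419] [-0.77  0.89 -0.45  1.37  0.87  1.64 -1.04] 0.05181957144435383 T [0.567 0.384 0.258]
transl in current tool mm [-78.6  59.3 131. ] rotvec [ 0.002  0.003 -0.003]
```

```bash
cat > tray.py <<'E'
from plan import *
from scipy.optimize import minimize
def boxes():
    B=[(-.043,.043,-.16,.16,0,.006)]+[(-.035,.035,y-.035,y+.035,.006,.024) for y in (-.1,0,.1)]
    return [np.array([[x,y,z] for x in b[:2] for y in b[2:4] for z in b[4:]]) for b in B]
B=boxes()
def mask(c,p,fi):
    m=np.zeros((480*4,640*4),np.uint8); co,si=np.cos(p[2]),np.sin(p[2]); R=np.array([[co,-si,0],[si,co,0],[0,0,1]])
    for b in B:
        q=proj(c,b@R.T+[p[0],p[1],0],fi); cv2.fillConvexPoly(m,cv2.convexHull((q*4).astype(np.int32)),1)
    return cv2.resize(m*255,(640,480),interpolation=cv2.INTER_AREA)/255.
for n in ('scene','side','wrist'):
    c=cam(n); fi=n=='wrist'
    Q=[q for q in eyes.silhouettes(n,'tray') if q['p']>.5]
    for q in Q[:1]:
        M=q['pixels'].astype(float)
        def f(p):
            m=mask(c,p,fi); return 1-np.minimum(m,M).sum()/np.maximum(m,M).sum()
        r=minimize(f,[.61,.282,.397],method='Nelder-Mead',options=dict(initial_simplex=[[.61,.282,.397],[.62,.282,.397],[.61,.292,.397],[.61,.282,.43]],xatol=1e-4,fatol=1e-4))
        print(n,q['p'],q['extent'],'iou0',1-f([.61,.282,.397]),r.x.round(4),1-r.fun)
E
python3 tray.py
```

```text
scene 0.92 [388.6, 234.9, 95.1, 64.3] iou0 0.8185678217532826 [0.6045 0.2876 0.4312] 0.8700854656710523
side 0.74 [240.5, 304.7, 59.2, 121.7] iou0 0.5709947040298324 [0.6054 0.2856 0.4247] 0.6126387656016588
wrist 0.73 [335.4, 45.2, 117.6, 216.5] iou0 0.7251763069803223 [0.6077 0.2855 0.4311] 0.8025039153088575
```

```bash
sed -i 's/tilt(.397+np.pi\/2/tilt(.43+np.pi\/2/' pl.py; python3 pl.py .606 .2865 .06
```

```text
[0.45627617 0.4972519  0.29472451] [3.13939386 0.78147876 1.96584883] [-0.77  0.89 -0.45  1.37  0.87  1.63 -1.04] 0.051991680027082356 T [0.56  0.387 0.218]
transl in current tool mm [-46.4  52.9 154.5] rotvec [-0.022 -0.004 -0.025]
```

Emit:
{"op": "servo_tool", "data": {
  "gripper": [0,0,0,0,0,0,0,0,0,0],
  "translation": [
    [-6,7,19],
    [-6,7,19],
    [-6,7,19],
    [-6,7,19],
    [-6,7,19],
    [-6,6,20],
    [-5,6,20],
    [-5,6,19],
    [0,0,0],
    [0,0,0]
  ],
  "delta_rot": [
    [-0.022,-0.004,-0.025],
    [0,0,0],
    [0,0,0],
    [0,0,0],
    [0,0,0],
    [0,0,0],
    [0,0,0],
    [0,0,0],
    [0,0,0],
    [0,0,0]
  ]
}}

```text
time: 63.8
eef_pos: [0.5622, 0.3913, 0.219]
orientation: [3.141, 0.787, 2.001]
wrist_force: [-0.2, 0.3, -1.1]
finger_gap: 0.0515
grip_force: 30.0
```

```bash
python3 pl.py .606 .2865 .02; python3 - <<'E'
from h import *
im=np.zeros((600,800,3),np.uint8)
c=cam('scene')[0]['color']; s=cam('side')[0]['color']; w=cam('wrist')[0]['color']
im[:300,:400]=cv2.resize(c[210:315,370:510],(400,300),interpolation=2)
im[:300,400:]=cv2.resize(s[290:440,210:410],(400,300),interpolation=2)
im[300:,:400]=cv2.resize(w,(400,300))
im[300:,400:]=cv2.resize(s[240:300,270:350],(400,300),interpolation=2)
cv2.imwrite('pics/last.png',im[:,:,::-1])
E
```

```text
[0.56219591 0.39129838 0.21899477] [3.14106647 0.78698625 2.00110663] [-0.6   0.96 -0.38  1.43  1.01  1.43 -0.95] 0.05154550652649588 T [0.56  0.387 0.178]
transl in current tool mm [27.1 -3.9 31.2] rotvec [0.001 0.002 0.   ]
```

View pics/last.png

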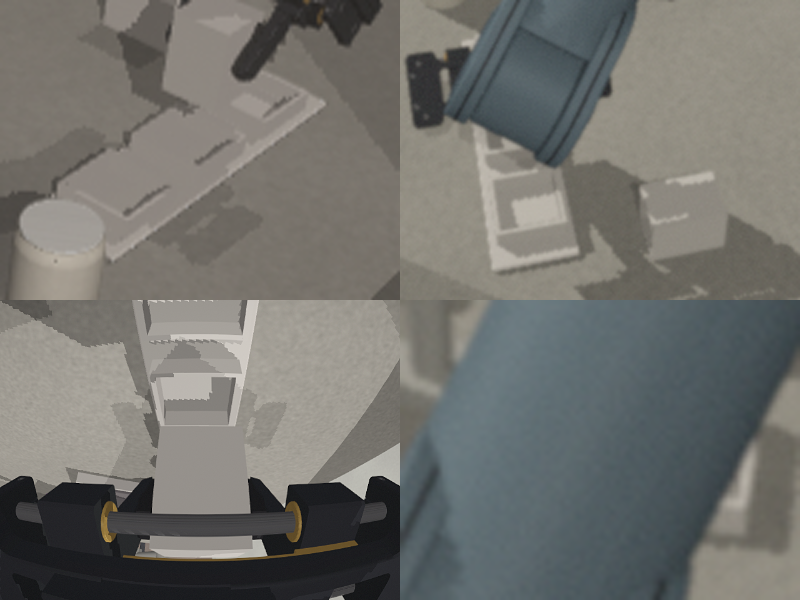

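```bash
python3 - <<'E'
from plan import *
w=cam('wrist'); y=np.array([-.417,.909]); x=np.array([.909,.417]); c=np.array([.606,.2865])
for k in (0,.1):
  P=np.array([np.r_[c+a*.031*x+(k+b*.031)*y,.024] for a,b in ((-1,1),(1,1),(1,-1),(-1,-1))]); print(k,(proj(w,P,True)*.625+[0,300]).round())
s=arm.state(); C=Ro.from_euler('xyz',s['orientation']); r=np.load('rel.npy'); cc=C.apply(r)+s['eef_pos']; print(cc)
P=np.array([np.r_[cc[:2]+a*.026*x+b*.026*y,cc[2]+h*.0375] for h in (1,-1) for a,b in ((-1,1),(1,1),(1,-1),(-1,-1))]); print((proj(w,P,True)*.625+[0,300]).round())
E
python3 tray.py
```

```text
0 [[154. 376.]
 [236. 376.]
 [228. 424.]
 [164. 424.]]
0.1 [[132. 243.]
 [253. 240.]
 [242. 333.]
 [146. 334.]]
[0.60849786 0.29092742 0.10511502]
[[149. 542.]
 [251. 542.]
 [236. 552.]
 [164. 552.]
 [160. 423.]
 [240. 423.]
 [231. 460.]
 [169. 460.]]
scene 0.85 [389.5, 233.9, 92.9, 67.1] iou0 0.7686646773779631 [0.6046 0.2885 0.4312] 0.8052923231963803
side 0.56 [242.2, 308.1, 56.1, 120.8] iou0 0.48551608220398457 [0.6066 0.2876 0.4409] 0.548159465052914
wrist 0.66 [211.9, 0.2, 197.9, 202.6] iou0 0.7555804512936638 [0.566  0.3803 0.4116] 0.9361052414255671
```

Emit:
{"op": "servo_tool", "data": {
  "gripper": [0,0,0,0,0,0,0,0,0,0],
  "translation": [
    [-1,-4,3],
    [5.5,0,5.5],
    [5.5,0,5.5],
    [5.5,0,5.5],
    [5.5,0,5.5],
    [6,0,6],
    [0,0,0],
    [0,0,0],
    [0,0,0],
    [0,0,0]
  ],
  "delta_rot": [
    [0,0,0],
    [0,0,0],
    [0,0,0],
    [0,0,0],
    [0,0,0],
    [0,0,0],
    [0,0,0],
    [0,0,0],
    [0,0,0],
    [0,0,0]
  ]
}}

```text
time: 65.55
eef_pos: [0.5603, 0.3863, 0.1782]
orientation: [3.14, 0.788, 2.0]
wrist_force: [0.5, 1.3, -0.9]
finger_gap: 0.0519
grip_force: 30.0
```

```bash
python3 pl.py .606 .287 .001
```

```text
[0.56034075 0.38631421 0.17815491] [3.14035987 0.78795107 1.99984244] [-0.6   1.01 -0.36  1.44  1.03  1.39 -1.  ] 0.05189326800162324 T [0.56  0.387 0.159]
transl in current tool mm [14.6  0.1 12.8] rotvec [ 0.001  0.003 -0.001]
```

Emit:
{"op": "servo_tool", "data": {
  "gripper": [0,0,0,0,0,0,0,0,0,0],
  "translation": [
    [3.5,0,3],
    [3.5,0,3],
    [3.5,0,3],
    [3,0,3],
    [0,0,0],
    [0,0,0],
    [0,0,0],
    [0,0,0],
    [0,0,0],
    [0,0,0]
  ],
  "delta_rot": [
    [0,0,0],
    [0,0,0],
    [0,0,0],
    [0,0,0],
    [0,0,0],
    [0,0,0],
    [0,0,0],
    [0,0,0],
    [0,0,0],
    [0,0,0]
  ]
}}

```text
time: 66.8
eef_pos: [0.5598, 0.3872, 0.1598]
orientation: [3.141, 0.788, 2.0]
wrist_force: [-0.1, 0.3, -1.2]
finger_gap: 0.0518
grip_force: 30.0
```

Emit:
{"op": "servo_tool", "data": {
  "gripper": [0,0,80,80,80,80,80,80,80,80],
  "translation": [
    [1.5,0,1.5],
    [0,0,0],
    [0,0,0],
    [0,0,0],
    [0,0,0],
    [0,0,-15],
    [0,0,-25],
    [0,0,-30],
    [0,0,-30],
    [0,0,-30]
  ],
  "delta_rot": [
    [0,0,0],
    [0,0,0],
    [0,0,0],
    [0,0,0],
    [0,0,0],
    [0,0,0],
    [0,0,0],
    [0,0,0],
    [0,0,0],
    [0,0,0]
  ]
}}

```text
time: 68.05
eef_pos: [0.52, 0.4732, 0.2517]
orientation: [3.14, 0.786, 2.001]
wrist_force: [0.3, 0.1, -0.2]
finger_gap: 0.0705
grip_force: 0.0
```

```bash
python3 - <<'E'
from plan import *
s=arm.state(); print(s['eef_pos'],s['joint_pos'].round(2))
x=np.array([.909,.417]);y=np.array([-.417,.909]); cc=np.array([.606,.287])
for n in ('scene','wrist'):
  c=cam(n); 
  P=np.array([np.r_[cc+a*.026*x+b*.026*y,h] for h in (.006,.081) for a in(-1,1) for b in (-1,1)]); q=proj(c,P,n=='wrist'); print(n,'pred',q.min(0).round(),np.ptp(q,0).round())
  for t in ('cupA','cupC'):
    for q in eyes.silhouettes(n,t):
      ys,xs=np.nonzero(q['pixels']); print(n,t,round(q['p'],2),q['extent'],atz(c,[[xs.mean(),ys.mean()]],.03,n=='wrist').round(3)[0])
plan(np.array([.412,.365,.36]),tilt(.43,0))
E
```

```text
[0.52004782 0.47321752 0.25172224] [-0.71  0.96 -0.41  1.33  0.95  1.55 -0.96]
scene pred [421. 229.] [35. 43.]
scene cupA 0.92 [419.5, 233.6, 35.8, 35.0] [0.578 0.305 0.03 ]
scene cupC 0.63 [403.6, 196.5, 37.6, 32.6] [0.413 0.359 0.03 ]
wrist pred [279. 174.] [ 80. 119.]
wrist cupA 0.79 [280.1, 191.6, 82.0, 103.7] [0.621 0.255 0.03 ]
wrist cupA 0.57 [237.0, 3.7, 167.2, 246.8] [0.557 0.393 0.03 ]
wrist cupC 0.8 [1.2, 0.0, 140.5, 141.1] [0.416 0.368 0.03 ]
transl in current tool mm [-114.1 -143.5  -43. ] rotvec [0.616 0.618 1.481]
```

Emit:
{"op": "servo_tool", "data": {
  "gripper": [100,100,100,100,100,100,100,100,100,100],
  "translation": [
    [-40,0,-40],
    [-30,0,-30],
    [0,0,0],
    [0,0,0],
    [0,0,0],
    [0,0,0],
    [0,0,0],
    [0,0,0],
    [0,0,0],
    [0,0,0]
  ],
  "delta_rot": [
    [0,0.1,0],
    [0,0.18,0],
    [0,0.18,0],
    [0,0.18,0],
    [0,0.145,0],
    [0,0,0.186],
    [0,0,0.186],
    [0,0,0.186],
    [0,0,0.186],
    [0,0,0.186]
  ]
}}

```text
time: 69.6
eef_pos: [0.5236, 0.4659, 0.3469]
orientation: [3.139, 0.004, 1.063]
wrist_force: [0.4, -0.2, 0.7]
finger_gap: 0.0879
grip_force: 0.0
```

```bash
python3 - <<'E'
from plan import *
s=arm.state(); print(s['eef_pos'],s['orientation'],s['joint_pos'].round(2))
plan(np.array([.37,.335,.36]),tilt(.6,0))
E
```

```text
[0.52357248 0.46593372 0.34687498] [3.13884339 0.00391464 1.06298443] [-0.46  0.75 -0.54  1.41  0.4   1.1  -1.58]
transl in current tool mm [-189.1  -70.5  -12.6] rotvec [0.004 0.003 0.463]
```

Emit:
{"op": "servo_tool", "data": {
  "gripper": [100,100,100,100,100,100,100,100,100,100],
  "translation": [
    [-31,-12,-2],
    [-31,-12,-2],
    [-31,-12,-2],
    [-32,-12,-2],
    [-32,-12,-2],
    [-32,-11,-2],
    [0,0,0],
    [0,0,0],
    [0,0,0],
    [0,0,0]
  ],
  "delta_rot": [
    [0,0,0],
    [0,0,0],
    [0,0,0],
    [0,0,0],
    [0,0,0],
    [0,0,0],
    [0.004,0.003,0.155],
    [0,0,0.155],
    [0,0,0.155],
    [0,0,0]
  ]
}}

```text
time: 70.85
eef_pos: [0.3703, 0.3346, 0.3597]
orientation: [-3.141, 0.0, 0.606]
wrist_force: [0.9, -0.0, -0.2]
finger_gap: 0.0879
grip_force: 0.0
```

```bash
cat > cupfit.py <<'E'
from plan import *
from scipy.optimize import minimize
import sys
# cupfit.py cam x y psi : fit lying cup box to mask
s=arm.state(); print(s['eef_pos'],s['orientation'],s['joint_pos'].round(2))
n=sys.argv[1]; x0=[float(a) for a in sys.argv[2:5]]; fi=n=='wrist'; c=cam(n)
b=np.array([[x,y,z] for x in(-.0375,.0375) for y in(-.026,.026) for z in(0,.052)])
def mask(p):
    m=np.zeros((1920,2560),np.uint8); co,si=np.cos(p[2]),np.sin(p[2]); q=proj(c,b@np.array([[co,-si,0],[si,co,0],[0,0,1]]).T+[p[0],p[1],0],fi)
    cv2.fillConvexPoly(m,cv2.convexHull((q*4).astype(np.int32)),1); return cv2.resize(m*255,(640,480),interpolation=cv2.INTER_AREA)/255.
for t in ('cupA','cupC'):
  for Q in eyes.silhouettes(n,t):
    M=Q['pixels'].astype(float)
    f=lambda p:1-np.minimum(mask(p),M).sum()/np.maximum(mask(p),M).sum()
    if f(x0)>.8: continue
    r=minimize(f,x0,method='Nelder-Mead',options=dict(initial_simplex=[x0,[x0[0]+.01,*x0[1:]],[x0[0],x0[1]+.01,x0[2]],[x0[0],x0[1],x0[2]+.3]],xatol=1e-4,fatol=1e-4)); print(t,Q['p'],Q['extent'],r.x.round(4),1-r.fun)
save(c[0],'cf.png')
E
python3 cupfit.py wrist .41 .363 .6
```

```text
[0.37033216 0.3346137  0.35966909] [-3.14072458e+00  1.64672435e-04  6.05676975e-01] [-0.39  0.39 -0.53  1.95  0.25  0.87 -2.02]
cupC 0.76 [280.0, 117.7, 82.1, 105.3] [0.4075 0.3645 0.4236] 0.9796923919492492
```

```bash
python3 -c "
from plan import *
plan(np.array([.4075,.3645,.36]),tilt(.424,0))"
```

```text
transl in current tool mm [47.4 -2.8 -0.1] rotvec [-0.002 -0.     0.184]
```

Emit:
{"op": "servo_tool", "data": {
  "gripper": [100,100,100,100,100,100,100,100,100,100],
  "translation": [
    [24,-1.5,0],
    [23.5,-1.3,0],
    [0,0,20],
    [0,0,30],
    [0,0,30],
    [0,0,30],
    [0,0,30],
    [0,0,25],
    [0,0,14],
    [0,0,0]
  ],
  "delta_rot": [
    [0,0,0],
    [0,0,0.092],
    [0,0,0.092],
    [0,0,0],
    [0,0,0],
    [0,0,0],
    [0,0,0],
    [0,0,0],
    [0,0,0],
    [0,0,0]
  ]
}}

```text
time: 72.25
eef_pos: [0.4073, 0.365, 0.1806]
orientation: [-3.14, 0.001, 0.422]
wrist_force: [1.1, -0.1, -0.0]
finger_gap: 0.088
grip_force: 0.0
```

Emit:
{"op": "servo_tool", "data": {
  "gripper": [0,0,0,0,0,0,0,0,0,0],
  "translation": [
    [0,0,0],
    [0,0,0],
    [0,0,0],
    [0,0,0],
    [0,0,0],
    [0,0,0],
    [0,0,-10],
    [0,0,-30],
    [0,0,-30],
    [0,0,-15]
  ],
  "delta_rot": [
    [0,0,0],
    [0,0,0],
    [0,0,0],
    [0,0,0],
    [0,0,0],
    [0,0,0],
    [0,0,0],
    [0,0,0],
    [0,0,0],
    [0,0,0]
  ]
}}

```text
time: 73.5
eef_pos: [0.4077, 0.3654, 0.268]
orientation: [-3.139, -0.003, 0.422]
wrist_force: [-0.1, 0.6, -0.5]
finger_gap: 0.0518
grip_force: 30.0
```

```bash
python3 -c "
from plan import *
s=arm.state(); print(s['eef_pos'],s['orientation'],s['joint_pos'].round(2),s['finger_gap'])
plan(np.array([.36,.56,.26]),tilt(2.57,0))"
```

```text
[0.40770415 0.36537938 0.26797243] [-3.13887215e+00 -2.66346638e-03  4.21789524e-01] [-0.49  0.59 -0.42  1.89  0.35  0.73 -2.26] 0.051819102525255706
transl in current tool mm [  36.1 -197.1    8.6] rotvec [ 1.000e-03 -4.000e-03 -2.148e+00]
```

Emit:
{"op": "servo_tool", "data": {
  "gripper": [0,0,0,0,0,0,0,0,0,0],
  "translation": [
    [7,-39,1.5],
    [7,-39,1.5],
    [7,-39,1.5],
    [7,-40,2],
    [8,-40,2],
    [0,0,0],
    [0,0,0],
    [0,0,0],
    [0,0,0],
    [0,0,0]
  ],
  "delta_rot": [
    [0,0,0],
    [0,0,0],
    [0,0,0],
    [0,0,0],
    [0,0,0],
    [0,0,-0.179],
    [0,0,-0.179],
    [0,0,-0.179],
    [0,0,-0.179],
    [0,0,-0.179]
  ]
}}

```text
time: 74.75
eef_pos: [0.3596, 0.5593, 0.2576]
orientation: [-3.141, -0.001, 1.323]
wrist_force: [0.6, -0.1, -0.5]
finger_gap: 0.0519
grip_force: 30.0
```

Emit:
{"op": "servo_tool", "data": {
  "gripper": [0,0,0,0,0,0,0,0,0,0],
  "translation": [
    [0,0,0],
    [0,0,0],
    [0,0,0],
    [0,0,0],
    [0,0,0],
    [0,0,0],
    [0,0,0],
    [0,0,25],
    [0,0,30],
    [0,0,20]
  ],
  "delta_rot": [
    [0,0,-0.179],
    [0,0,-0.179],
    [0,0,-0.179],
    [0,0,-0.179],
    [0,0,-0.179],
    [0,0,-0.179],
    [0,0,-0.179],
    [0,0,0],
    [0,0,0],
    [0,0,0]
  ]
}}

```text
time: 76.0
eef_pos: [0.3593, 0.5587, 0.1802]
orientation: [-3.14, -0.0, 2.567]
wrist_force: [-5.9, -14.7, 44.8]
finger_gap: 0.0521
grip_force: 30.0
```

Emit:
{"op": "servo_tool", "data": {
  "gripper": [0,0,100,100,100,100,100,100,100,100],
  "translation": [
    [0,0,3],
    [0,0,0],
    [0,0,0],
    [0,0,0],
    [0,0,0],
    [0,0,-20],
    [0,0,-40],
    [0,0,-40],
    [0,0,-20],
    [0,0,0]
  ],
  "delta_rot": [
    [0,0,0],
    [0,0,0],
    [0,0,0],
    [0,0,0],
    [0,0,0],
    [0,0,0],
    [0,0,0],
    [0,0,0],
    [0,0,0],
    [0,0,0]
  ]
}}

```text
time: 77.25
eef_pos: [0.3599, 0.5599, 0.3019]
orientation: [3.137, -0.001, 2.57]
wrist_force: [-0.4, 0.1, -0.9]
finger_gap: 0.0883
grip_force: 0.0
```

```bash
python3 cupfit.py wrist .36 .56 2.56
```

```text
[0.35986146 0.55986184 0.30189386] [ 3.13708747e+00 -1.05221513e-03  2.56954353e+00] [-0.51  0.86 -0.89  1.53  0.73  1.1  -0.58]
cupC 0.85 [279.5, 184.7, 84.7, 122.7] [0.3605 0.5603 2.5685] 0.9757580288116056
```

Cup C now lies at (.3605,.5603); repeat the tilted regrasp.

Emit:
{"op": "servo_tool", "data": {
  "gripper": [100,100,100,100,100,100,100,100,100,100],
  "translation": [
    [-29,0,0],
    [-29,0,0],
    [-29,0,0],
    [-28,0,20],
    [0,0,24],
    [0,0,0],
    [0,0,0],
    [0,0,0],
    [0,0,0],
    [0,0,0]
  ],
  "delta_rot": [
    [0,0,0],
    [0,0,0],
    [0,0,0],
    [0,0,0],
    [0,0.15,0],
    [0,0.16,0],
    [0,0.16,0],
    [0,0.16,0],
    [0,0.156,0],
    [0,0,0]
  ]
}}

```text
time: 78.65
eef_pos: [0.4573, 0.4959, 0.2521]
orientation: [-3.138, -0.789, 2.564]
wrist_force: [0.4, -0.6, 0.6]
finger_gap: 0.0883
grip_force: 0.0
```

```bash
python3 - <<'E'
from plan import *
s=arm.state(); print(s['eef_pos'],s['orientation'],s['joint_pos'].round(2))
psi=2.5685; u=np.array([np.cos(psi),np.sin(psi)]); c=np.array([.3605,.5603])
R=tilt(psi,np.pi/4); T=np.r_[c-.0115*u,.033]-.147*R[:,2]; plan(T,R)
E
```

```text
[0.45734949 0.49587469 0.25211   ] [-3.13781705 -0.78856398  2.56415484] [-0.09  1.23 -1.2   1.44  0.34  1.08 -0.07]
transl in current tool mm [-81.1   1.9  81.8] rotvec [-0.001 -0.003 -0.003]
```

Emit:
{"op": "servo_tool", "data": {
  "gripper": [100,100,100,100,100,100,100,100,100,0],
  "translation": [
    [-12,1,12],
    [-12,1,12],
    [-12,0,12],
    [-12,0,12],
    [-12,0,12],
    [-11,0,12],
    [-7,0,7],
    [-5,0,5],
    [0,0,0],
    [0,0,0]
  ],
  "delta_rot": [
    [0,-0.003,-0.003],
    [0,0,0],
    [0,0,0],
    [0,0,0],
    [0,0,0],
    [0,0,0],
    [0,0,0],
    [0,0,0],
    [0,0,0],
    [0,0,0]
  ]
}}

```text
time: 79.9
eef_pos: [0.4573, 0.4999, 0.1386]
orientation: [3.135, -0.784, 2.576]
wrist_force: [0.3, 0.8, -0.1]
finger_gap: 0.08
grip_force: 0.0
```

Emit:
{"op": "servo_tool", "data": {
  "gripper": [0,0,0,0,0,0,0,0,0,0],
  "translation": [
    [0,0,0],
    [0,0,0],
    [0,0,0],
    [0,0,0],
    [0,0,0],
    [0,0,0],
    [0,0,0],
    [0,0,0],
    [0,0,0],
    [0,0,0]
  ],
  "delta_rot": [
    [0,0,0],
    [0,0,0],
    [0,0,0],
    [0,0,0],
    [0,0,0],
    [0,0,0],
    [0,0,0],
    [0,0,0],
    [0,0,0],
    [0,0,0]
  ]
}}

```text
time: 81.15
eef_pos: [0.4572, 0.4997, 0.1381]
orientation: [3.136, -0.784, 2.576]
wrist_force: [0.6, -2.3, 4.3]
finger_gap: 0.0517
grip_force: 30.0
```

```bash
python3 rel.py .3605 .5603
```

```text
[ 0.00157478 -0.00147516  0.15997354] 0.05171732733751226 [ 3.13645805 -0.78434422  2.57563716]
```

Emit:
{"op": "servo_tool", "data": {
  "gripper": [0,0,0,0,0,0,0,0,0,0],
  "translation": [
    [7,0,-7],
    [15,0,-15],
    [20,0,-20],
    [20,0,-20],
    [20,0,-20],
    [20,0,-20],
    [10,0,-10],
    [0,0,0],
    [0,0,0],
    [0,0,0]
  ],
  "delta_rot": [
    [0,0,0],
    [0,0,0],
    [0,0,0],
    [0,0,0],
    [0,0,0],
    [0,0,0],
    [0,0,0],
    [0,0,0],
    [0,0,0],
    [0,0,0]
  ]
}}

```text
time: 82.4
eef_pos: [0.4566, 0.499, 0.2951]
orientation: [3.139, -0.784, 2.574]
wrist_force: [0.1, -0.9, -0.9]
finger_gap: 0.0519
grip_force: 30.0
```

Emit:
{"op": "servo_tool", "data": {
  "gripper": [0,0,0,0,0,0,0,0,0,0],
  "translation": [
    [0,0,0],
    [0,0,0],
    [0,0,0],
    [0,0,0],
    [0,0,0],
    [0,0,0],
    [0,0,0],
    [0,0,0],
    [0,0,0],
    [0,0,0]
  ],
  "delta_rot": [
    [0,-0.152,0.0665],
    [0,-0.152,0.0665],
    [0,-0.152,0.0665],
    [0,-0.152,0.0665],
    [0,-0.152,0.0665],
    [0,-0.152,0.0665],
    [0,-0.152,0.0665],
    [0,-0.152,0.0665],
    [0,-0.152,0.0665],
    [0,-0.152,0.0665]
  ]
}}

```text
time: 83.65
eef_pos: [0.4561, 0.4996, 0.2957]
orientation: [3.135, 0.79, 1.966]
wrist_force: [0.9, 0.3, -0.8]
finger_gap: 0.0516
grip_force: 30.0
```

```bash
python3 pl.py .564 .378 .06
```

```text
[0.45606098 0.4995659  0.29570511] [3.13506599 0.78954156 1.96635333] [-0.79  0.89 -0.43  1.36  0.86  1.63 -1.03] 0.05163842194925862 T [0.517 0.48  0.218]
transl in current tool mm [25.9 48.4 84.9] rotvec [-0.018  0.004 -0.024]
```

Emit:
{"op": "servo_tool", "data": {
  "gripper": [0,0,0,0,0,0,0,0,0,0],
  "translation": [
    [3,6,10],
    [3,6,11],
    [3,6,11],
    [3,6,11],
    [3,6,11],
    [3,6,11],
    [4,6,10],
    [4,6,10],
    [0,0,0],
    [0,0,0]
  ],
  "delta_rot": [
    [-0.018,0.004,-0.024],
    [0,0,0],
    [0,0,0],
    [0,0,0],
    [0,0,0],
    [0,0,0],
    [0,0,0],
    [0,0,0],
    [0,0,0],
    [0,0,0]
  ]
}}

```text
time: 84.9
eef_pos: [0.5173, 0.4818, 0.218]
orientation: [-3.142, 0.781, 2.002]
wrist_force: [0.3, 0.2, -0.4]
finger_gap: 0.0521
grip_force: 30.0
```

```bash
python3 pl.py .564 .378 .02; python3 tray.py
```

```text
[0.51733478 0.48180193 0.21796515] [-3.14157931  0.78069242  2.00162061] [-0.73  1.01 -0.39  1.31  0.94  1.52 -0.98] 0.05209139706371818 T [0.517 0.48  0.178]
transl in current tool mm [27.  -0.9 29.8] rotvec [ 0.001 -0.005  0.001]
scene 0.71 [386.8, 234.1, 96.0, 67.7] iou0 0.6392246472487991 [0.6045 0.2891 0.4243] 0.6680834696643463
side 0.66 [240.0, 304.7, 37.6, 121.5] iou0 0.20147780571791984 [0.6068 0.2858 0.4122] 0.20817499956086172
wrist 0.9 [226.2, 48.6, 183.3, 149.9] iou0 0.567163172909852 [0.6065 0.2861 0.425 ] 0.6536805506228184
```

Consistent. Lower.

Emit:
{"op": "servo_tool", "data": {
  "gripper": [0,0,0,0,0,0,0,0,0,0],
  "translation": [
    [-1,-1,2],
    [5.5,0,5.5],
    [5.5,0,5.5],
    [5.5,0,5.5],
    [5.5,0,5.5],
    [6,0,6],
    [0,0,0],
    [0,0,0],
    [0,0,0],
    [0,0,0]
  ],
  "delta_rot": [
    [0,-0.005,0],
    [0,0,0],
    [0,0,0],
    [0,0,0],
    [0,0,0],
    [0,0,0],
    [0,0,0],
    [0,0,0],
    [0,0,0],
    [0,0,0]
  ]
}}

```text
time: 86.45
eef_pos: [0.5176, 0.4792, 0.1778]
orientation: [3.141, 0.786, 2.001]
wrist_force: [0.8, 0.1, -0.7]
finger_gap: 0.0516
grip_force: 30.0
```

```bash
python3 pl.py .564 .378 .001
```

```text
[0.51762917 0.47917781 0.17775387] [3.14109388 0.78593095 2.0009396 ] [-0.74  1.06 -0.38  1.31  0.96  1.48 -1.02] 0.051606707640971236 T [0.517 0.48  0.159]
transl in current tool mm [14.  -0.  12.9] rotvec [0.001 0.001 0.   ]
```

Emit:
{"op": "servo_tool", "data": {
  "gripper": [0,0,0,0,0,0,0,0,0,0],
  "translation": [
    [3.5,0,3],
    [3.5,0,3],
    [3.5,0,3],
    [3.5,0,3.5],
    [1,0,1],
    [0,0,0],
    [0,0,0],
    [0,0,0],
    [0,0,0],
    [0,0,0]
  ],
  "delta_rot": [
    [0,0,0],
    [0,0,0],
    [0,0,0],
    [0,0,0],
    [0,0,0],
    [0,0,0],
    [0,0,0],
    [0,0,0],
    [0,0,0],
    [0,0,0]
  ]
}}

```text
time: 87.7
eef_pos: [0.517, 0.4802, 0.158]
orientation: [3.142, 0.787, 2.001]
wrist_force: [-2.0, 0.4, 4.4]
finger_gap: 0.0521
grip_force: 30.0
```

Emit:
{"op": "servo_tool", "data": {
  "gripper": [0,80,80,80,80,80,80,80,80,80],
  "translation": [
    [0,0,0],
    [0,0,0],
    [0,0,0],
    [0,0,0],
    [0,0,0],
    [0,0,-15],
    [0,0,-25],
    [0,0,-30],
    [0,0,-30],
    [-30,0,-40]
  ],
  "delta_rot": [
    [0,0,0],
    [0,0,0],
    [0,0,0],
    [0,0,0],
    [0,0,0],
    [0,0,0],
    [0,0,0],
    [0,0,0],
    [0,0,0],
    [0,0,0]
  ]
}}

```text
time: 88.95
eef_pos: [0.4817, 0.5532, 0.2776]
orientation: [-3.136, 0.785, 2.009]
wrist_force: [0.3, 0.8, -0.5]
finger_gap: 0.0704
grip_force: 0.0
```

Emit:
{"op": "servo_tool", "data": {
  "gripper": [80,80,80,80,80,80,80,80,80,80],
  "translation": [
    [-30,0,-30],
    [-30,0,-30],
    [0,0,0],
    [0,0,0],
    [0,0,0],
    [0,-40,0],
    [0,-40,0],
    [0,-40,0],
    [0,0,0],
    [0,0,0]
  ],
  "delta_rot": [
    [0,0.1,0],
    [0,0.17,0],
    [0,0.17,0],
    [0,0.17,0],
    [0,0.17,0],
    [0,0,0],
    [0,0,0],
    [0,0,0],
    [0,0,0],
    [0,0,0]
  ]
}}

```text
time: 90.2
eef_pos: [0.3777, 0.4978, 0.3634]
orientation: [3.14, 0.006, 2.002]
wrist_force: [0.9, 0.6, -0.5]
finger_gap: 0.0702
grip_force: 0.0
```

```bash
cat > chk.py <<'E'
from plan import *
from scipy.optimize import minimize
s=arm.state(); print(s['eef_pos'],s['time'])
B=np.array([[x,y,z] for x in(-.026,.026) for y in(-.026,.026) for z in(.0,.075)])
for n in ('scene','side','wrist'):
  c=cam(n); fi=n=='wrist'
  for k,cc in (('A',(.606,.287)),('C',(.564,.378))):
    co,si=np.cos(.43),np.sin(.43); R=np.array([[co,-si,0],[si,co,0],[0,0,1]])
    def top(p): # top face + faces above the rim
        q=proj(c,(B*[1,1,1]+[0,0,.006])[:]@R.T+[p[0],p[1],0],fi); m=np.zeros((480,640),np.uint8); cv2.fillConvexPoly(m,cv2.convexHull(q.round().astype(np.int32)),1); return m
    m=top(cc); best=None
    for t in ('cupA','cupB','cupC'):
      for q in eyes.silhouettes(n,t):
        M=q['pixels']; i=(m&M).sum()/max((m|M).sum(),1)
        if best is None or i>best[0]: best=(round(i,2),t,round(q['p'],2),q['extent'])
    ys,xs=np.nonzero(m); print(n,k,best,'pred',xs.min(),ys.min(),np.ptp(xs),np.ptp(ys))
  for q in eyes.silhouettes(n,'filter')[:1]:
    ys,xs=np.nonzero(q['pixels']); print('filter',q['p'],atz(c,[[xs.mean(),ys.mean()]],.02,fi).round(3))
E
python3 chk.py; python3 sp.py
```

```text
[0.37769617 0.49781726 0.36339865] 90.2
scene A (np.float64(0.79), 'cupA', 0.67, [422.5, 230.9, 34.0, 34.1]) pred 421 229 35 43
scene C (np.float64(0.72), 'cupC', 0.69, [444.0, 213.0, 32.5, 39.4]) pred 444 215 34 41
filter 0.76 [[ 0.568 -0.023  0.02 ]]
side A (np.float64(0.81), 'cupA', 0.67, [253.9, 326.0, 30.0, 37.5]) pred 251 323 29 46
side C (np.float64(0.84), 'cupC', 0.71, [259.4, 362.8, 29.1, 42.8]) pred 257 359 31 50
filter 0.64 [[ 0.568 -0.02   0.02 ]]
wrist A (np.float64(0.0), 'cupC', 0.98, [406.1, 373.5, 49.7, 38.2]) pred 393 425 61 54
wrist C (np.float64(0.27), 'cupC', 0.98, [406.1, 373.5, 49.7, 38.2]) pred 402 360 72 84
filter 0.46 [[0.53  0.362 0.02 ]]
[0.37730866 0.49695022 0.36210113] [0.37463243 0.85288025 0.28619545]
scene 255.13815224100568 0.1308938100027584
side 252.6435111186342 0.13446745890993994
side 137.8495403078536 0.1763542234352549
side 189.9179965516291 0.5346185938508242
```

```bash
python3 -c "
from station import arm
print(arm.job_done())"
```

```text
the job is handed in; nothing more can be done
None
```

I handed the job in at about 90 s, and I got no verdict back: the spout is round at its stop, the filter was pushed into the hopper and now lies in the dish ridge up, and both cups present (A and C) stand rim-down in pockets 1 and 2 by my camera checks; I kept clear of the jar, can and brush but did not re-measure them.

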